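Load the tube cassette for the steriliser

ROBOT

A 6-joint arm with a two-finger parallel gripper is mounted at the origin on the work surface. World frame = base frame: x ahead of the robot, y to its left, z up, the work surface at z = 0. Lengths are in m, angles in degrees, forces in N, time in s.
With the tool pointing down it reaches from about 0.375 to 0.975 m from the base axis. Payload 3.8 kg.
Tool frame: the origin (TCP) lies at the very end of the fingers, on their centre line; the grasp point (between the pads) lies 19 mm behind it; z points along the fingers, x is the direction in which the jaws open and shut, and the axes are right-handed (so a half turn about z gives the same grasp; the last joint's range is limited). The gripper opens to 88 mm and grips with 3 to 60 N. Pads are 18 mm wide; open, the fingers measure 123 mm over their backs; the gripper's body (75 mm by 187 mm) begins 45 mm behind the grasp point.
Start: joints at [-76.885, 15.12, 91.902, -0, 72.978, -2.114], TCP at [0.177, -0.651, 0.239] pointing down, gripper open.
Joint ranges: [-150.88, 150.88], [-54.13, 125.18], [17.81, 147.31], [-75.09, 255.09], [0, 152.58], [-146.25, 146.25]. Speed limits (degrees/s): [147.25, 147.25, 180, 180, 180, 180].

INTERFACE

Orientations are given as [roll, pitch, yaw] about the fixed x, y, z axes, in that order (R = Rz(yaw) Ry(pitch) Rx(roll)).
In Python, from cell import state, viewer, bot gives the robot as it stands.
- The arm moves only by the tool play_rows, never from a script. Its argument "series" is a list of rows, each an object of numbers: "x", "y", "z": the shift along the tool's x, y, z in units of 25 mm (1.0 is 25 mm); "yaw": the turn about the tool's z in units of 6 degrees (1.0 is 6 degrees). A call has 1 to 12 rows; each row shifts and turns the commanded pose from where the row before left it, along the tool's axes as they then stand; what a row does not reach is not made up. A row lasts 1/12 s, in which the tool goes at most 41.7 mm and 7.16 degrees, less where a joint would pass 70% of its speed; a pose out of reach is approached as far as the arm can. A call with a number of a shift or a turn outside -1 to 1 is refused whole. A call with a gripper value outside its range is refused whole. "gripper" is the closure in counts, from 0 (fully open) to 255 (shut), set as the call begins (left out, the last holds). The fingers move at their own pace and stop on an object; "force" is the grip in N (left out, the last holds). Time passes only in rows, so rows that do not move let the fingers close. It gives the time, the measured TCP pose, the force and the opening at its end, in the units of the state.
- state(): the state, without advancing time (a new reading comes with each control period).
- viewer.camera(name): name is "scene" or "side" or "wrist"; returns (picture, depth): 384x512x3 uint8, blue, green, red; 384x512 float32, m along the optical axis (not along the pixel's ray), 0 where there is no reading.
- viewer.get_calibration(name): a dict with "camera_matrix" (3x3 intrinsics, pixels), "R" (3x3) and "t" (3): a world point X has camera coordinates R X + t. Camera axes: x right, y down, z forward; pixel columns grow to the right and rows downward; lengths in m; the calibration is good to about 2 mm. A picture is of the moment at which its call begins: read the wrist's pose just before it. get_calibration takes no time and is no camera call; for the wrist camera it gives the pose at the moment of the call.
- bot.finish_job(): hands the job in, once; it reports no verdict.
The state is a dict: "time_s": time; "q": joint angles; "qd": joint speeds; "tau": joint torques, N m; "ee_pos": TCP position; "eef_rot": TCP orientation; "ft_force": force on the tool from outside, world axes, zero at the start; "moment": the same for the moment, N m; "width": opening from 0.0 (shut) to 1.0 (fully open).
Only numpy, scipy, OpenCV 4.12 (cv2) and the standard library are available. Lean on these libraries where they do the work, as an engineer would, in place of code of your own. Each camera call takes 0.05 s, during which the arm holds its last target. There are 200 camera calls.

TASK

Load every bent glass tube lying on the mat into the sterilising cassette: swing the hold-down bar up out of the way, turn each tube and lay it so that both of its ends rest in a pair of notches in the pale blue rail, open ends over that rail and bend on the low rests. Then swing the bar down without forcing it onto the glass, press its end down until it is fully home, and last of all, with the bar home, push the red pin of the rivet flush to lock it. Leave the bottles, beaker, dishes and funnel standing where they are.

Things in the scene. Friction and masses are not known exactly. Their poses are not given: they have to be found in the camera images.
- cassette: sterilising cassette, fixed: steel tray 150 x 290 mm (own x by y), rims 23 mm high, on the 2 mm thick mat. Origin: centre of its underside; z up. Takes three U-tubes side by side, open ends to own +x. Tray floor at 13 mm; plain pale blue rests, tops 26 mm above the underside, at x = -28 to -16 mm under the legs near the bend; 36 mm high stops behind the bends from x = -57 mm, with 32 mm wide gaps for fingers at each cross-piece
- rail (a point): middle of the pale blue silicone rail along the cassette's y, at (34, 0, 26) mm in its frame, 16 mm thick, level with the notch floors. Six notches open to the top, 10.5 mm wide, lips 9.5 mm high, at y = -96, -44, -26, 26, 44, 96 mm: three pairs. A tube is home when its centre line is level at z = 30 mm, a leg in each notch of a pair. 34 mm high end stop in front of the open ends, from x = 54 mm
- bar (a joint): angle of the hold-down bar, rad: 0 = closed, level across the tubes; grows as the free end rises; 1.57 upright, stop 1.9. 12 mm wide, 8 mm thick, 297 mm long. Hinge centre at (6, 137, 40) mm in the cassette's frame, axis parallel to its x; the closed bar runs to its -y, 2 mm above the legs of tubes that are home. A stiff hinge holds it where left; 1 to 1.5 N at the tab moves it
- bar_tab (a point): middle of the orange tab at the bar's free end, 282 mm from the hinge, 28 mm long, 12 mm wide (along the cassette's x), 8 mm thick; the bar ends 15 mm further out. Can be pinched across its width from above at any bar angle, and pressed. Closed, it is 40 mm above the cassette's underside, clear of the tray
- pin (a joint): travel of the push rivet's red centre pin, m: 0 = 6 mm proud of the rivet's black collar, 0.006 = flush with it, rivet spread. Takes 5 to 6 N, stays where pushed. The rivet sits in the bar 254 mm from the hinge, 28 mm from bar_tab; collar 19 mm diameter, its top 8 mm above the bar's centre line; its shank enters a steel catch block on the tray as the bar closes
- pin_top (a point): centre of the top of the red pin, 11 mm diameter
- berth1 (a point): where the origin of a tube lies when it is fully home in notch pair 1 (y = -70 mm in the cassette's frame); its axes are the cassette's
- berth2 (a point): where the origin of a tube lies when it is fully home in notch pair 2 (y = 0 mm in the cassette's frame); its axes are the cassette's
- berth3 (a point): where the origin of a tube lies when it is fully home in notch pair 3 (y = 70 mm in the cassette's frame); its axes are the cassette's
- tube1: U-bent glass tube, pale green, 8 mm diameter; legs 52 mm apart between centres; 26 mm long, 10 mm thick orange sleeve on the cross-piece (grip there). 96 x 60 mm over all, 25 g. Origin on its centre plane between the legs; own x along the legs: cross-piece centre line at x = -48 mm, open tips at +48 mm; legs at y = +-26 mm; z normal to the U. Starts flat on the mat. May be absent (None)
- tube1_end_l (a point): point on the centre line of tube1's leg at own y = +26 mm, 14 mm short of the tip (own x = +34 mm): the part that rests in a notch
- tube1_end_r (a point): point on the centre line of tube1's leg at own y = -26 mm, 14 mm short of the tip (own x = +34 mm): the part that rests in a notch
- tube2: U-bent glass tube, pale green, 8 mm diameter; legs 52 mm apart between centres; 26 mm long, 10 mm thick orange sleeve on the cross-piece (grip there). 96 x 60 mm over all, 25 g. Origin on its centre plane between the legs; own x along the legs: cross-piece centre line at x = -48 mm, open tips at +48 mm; legs at y = +-26 mm; z normal to the U. Starts flat on the mat. May be absent (None)
- tube2_end_l (a point): point on the centre line of tube2's leg at own y = +26 mm, 14 mm short of the tip (own x = +34 mm): the part that rests in a notch
- tube2_end_r (a point): point on the centre line of tube2's leg at own y = -26 mm, 14 mm short of the tip (own x = +34 mm): the part that rests in a notch
- tube3: U-bent glass tube, pale green, 8 mm diameter; legs 52 mm apart between centres; 26 mm long, 10 mm thick orange sleeve on the cross-piece (grip there). 96 x 60 mm over all, 25 g. Origin on its centre plane between the legs; own x along the legs: cross-piece centre line at x = -48 mm, open tips at +48 mm; legs at y = +-26 mm; z normal to the U. Starts flat on the mat. May be absent (None)
- tube3_end_l (a point): point on the centre line of tube3's leg at own y = +26 mm, 14 mm short of the tip (own x = +34 mm): the part that rests in a notch
- tube3_end_r (a point): point on the centre line of tube3's leg at own y = -26 mm, 14 mm short of the tip (own x = +34 mm): the part that rests in a notch
- bottle1: glass media bottle with blue screw cap, 66 mm diameter, 136 mm high, origin at the centre of its underside; leave it alone
- bottle2: glass media bottle with blue screw cap, 66 mm diameter, 136 mm high, origin at the centre of its underside; leave it alone
- bottle3: glass media bottle with blue screw cap, 66 mm diameter, 136 mm high, origin at the centre of its underside; leave it alone
- beaker: open glass beaker, 74 mm diameter, 90 mm high, origin at the centre of its underside; leave it alone
- dishes: stack of three culture dishes, 92 mm diameter, 44 mm high, origin at the centre of its underside; leave it alone
- funnel: small white funnel standing on its wide rim, 64 mm diameter, 70 mm high, origin at the centre of its underside; leave it alone
Mind the look-alikes: they are no part of the job. What is shaped like the tube2 but brown is not meant. What is shaped like the tube3 but yellow is not meant.

How it is judged:
By the outcome, as a careful person would: the job done as asked, in the order asked, and still so for the second after the job is handed in, with the robot touching nothing.
Of tube1, tube2, tube3 only 2 to 3 are there at a start; the rules pass over those that are not, and their reading is None.
At some moment in a run one of tube1, tube2, tube3 may be knocked a few centimetres aside while the robot is not near it.
Once in a run the grip may slacken for a moment while it holds something.
It also fails if it takes over 210 s, if anything falls off the work surface, if the arm or the gripper's body presses on something with over 40 N, if the wrist force passes 120 N, or if a joint passes its speed limit or range.

## Working session

There is one attempt and no reset: what is moved stays moved. The work goes in short steps, Python scripts to look and compute and a tool call to move; the robot and the scene stay as the last step left them, time stands still between calls to the robot, and variables do not carry over. Pictures are saved under pics/ and viewed, about 12 in all and at most 16, crops included, and the job is handed in when it is done.

Besides the shell and the picture viewer there is one more tool, called as name([rows], argument=value, ...), one row to a line, values as JSON. play_rows: Moves the arm, as the interface text tells. Shifts and turns lie within -1 to 1; 1 stands for 25 mm of shift or 6 degrees of turn. Its arguments: {"type":"object","properties":{"series":{"type":"array"},"gripper":{"type":"number"},"force":{"type":"number"}},"required":["series"]}

```bash
ls; mkdir -p pics; cat > h.py <<'E'
import numpy as np, cv2
from cell import state, viewer, bot
from scipy.spatial.transform import Rotation as Ro
def shot(n,name=None):
    im,d=viewer.camera(n); c=viewer.get_calibration(n)
    if name: cv2.imwrite(f'pics/{name}.png',im); np.savez(f'pics/{name}.npz',im=im,d=d,K=c['camera_matrix'],R=c['R'],t=c['t'])
    return im,d,c
def load(name):
    z=np.load(f'pics/{name}.npz'); return z['im'],z['d'],dict(camera_matrix=z['K'],R=z['R'],t=z['t'])
def ray(c,u,v,z):
    K,R,t=[np.array(c[k],float) for k in('camera_matrix','R','t')]
    d=R.T@np.linalg.inv(K)@np.array([u,v,1.]); o=-R.T@t.ravel()
    return o+d*(z-o[2])/d[2]
def proj(c,X):
    K,R,t=[np.array(c[k],float) for k in('camera_matrix','R','t')]
    p=K@(R@np.array(X)+t.ravel()); return p[:2]/p[2]
def cloud(d,c):
    K,R,t=[np.array(c[k],float) for k in('camera_matrix','R','t')]
    h,w=d.shape; u,v=np.meshgrid(np.arange(w),np.arange(h))
    P=np.stack([u,v,np.ones_like(u)],-1)@np.linalg.inv(K).T*d[...,None]
    return (P-t.ravel())@R
def st():
    s=state(); print(round(s['time_s'],2),np.round(s['ee_pos'],4),np.round(s['eef_rot'],2),np.round(s['ft_force'],1),round(s['width'],3)); return s
E
python3 - <<'E'
from h import *
s=st(); print(s['q'])
a,_,_=shot('scene','s0'); b,_,_=shot('side','d0'); 
cv2.imwrite('pics/s0b.png',cv2.resize(a,(800,600),interpolation=cv2.INTER_CUBIC));cv2.imwrite('pics/d0b.png',cv2.resize(b,(800,600),interpolation=cv2.INTER_CUBIC))
for n in('scene','side','wrist'):
  c=viewer.get_calibration(n);print(n,c['camera_matrix'].tolist(),(-np.array(c['R']).T@np.array(c['t']).ravel()).round(3),np.array(c['R']).round(3).tolist())
E
```

```text
pics
0.0 [ 0.1771 -0.6506  0.2374] [-1.800e+02  1.300e-01 -7.477e+01] [-0.4  0.4  0.2] 0.999
[-7.68860514e+01  1.51682410e+01  9.19802044e+01 -2.35158739e-03
  7.29787269e+01 -2.11368986e+00]
scene [[463.672640006764, 0.0, 261.23198146088237], [0.0, 463.672640006764, 199.68376130136173], [0.0, 0.0, 1.0]] [1.668 0.337 1.153] [[-0.307, 0.951, -0.023], [0.628, 0.184, -0.757], [-0.715, -0.247, -0.654]]
side [[371.3009792297864, 0.0, 261.9235268551972], [0.0, 371.3009792297864, 197.63839120178645], [0.0, 0.0, 1.0]] [-0.25  -0.806  0.792] [[0.7, -0.714, 0.01], [-0.385, -0.39, -0.836], [0.601, 0.582, -0.548]]
wrist [[330.72532258567304, 0.0, 251.79935565004638], [0.0, 330.72532258567304, 191.96214003620452], [0.0, 0.0, 1.0]] [ 0.251 -0.631  0.383] [[0.262, -0.965, -0.002], [-0.922, -0.251, 0.294], [-0.284, -0.075, -0.956]]
```

View pics/s0b.png

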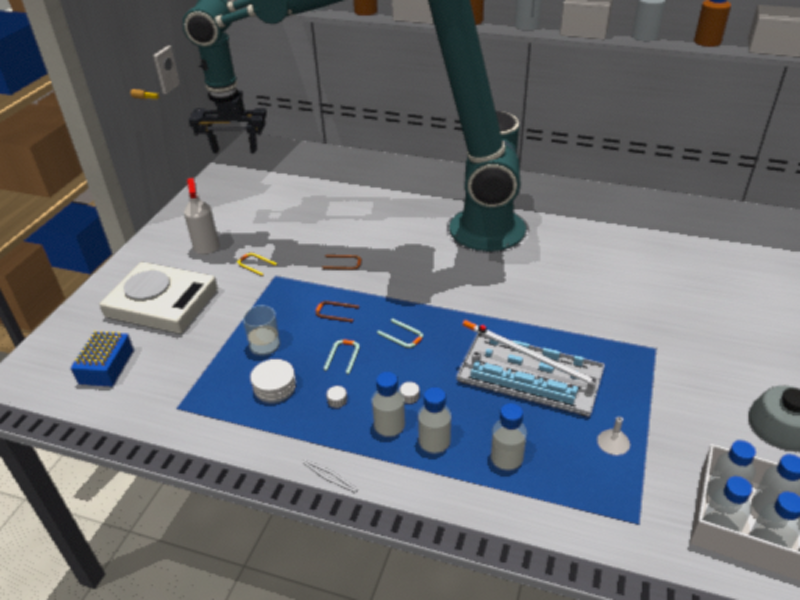

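View pics/d0b.png

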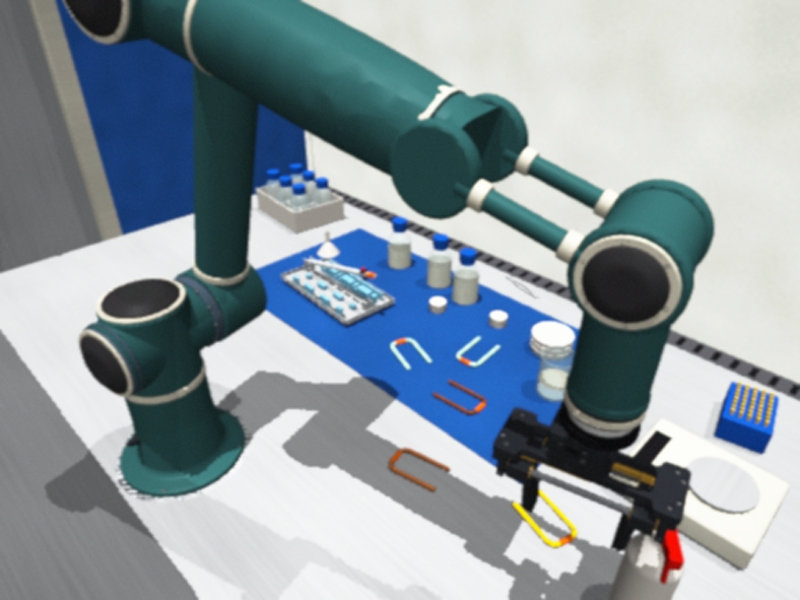

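The pictures show these U-shapes (scene view, 800x600):
- Pale green tubes at (343,353) and (402,333). These are the ones wanted.
- Brown look-alikes at (337,311) and (342,262).
- A yellow look-alike at (256,262).

The cassette is at (530,370). The bar tab is at about (470,326), with the hinge near (590,378).

```bash
python3 - <<'E'
from h import *
im,d,c=load('s0'); k=512/800
for n,u,v,z in [('tA sleeve',347,342,.007),('tA tips',327,370,.006),('tA tip2',355,372,.006),('tB sleeve',418,340,.007),('tB tip1',379,334,.006),('tB tip2',394,320,.006),
 ('cas l near',460,380,.025),('cas r near',592,410,.025),('cas r far',604,362,.025),('cas l far',480,335,.025),('tab',470,326,.06),('hinge',590,378,.042),
 ('beaker',262,350,.002),('dishes',273,392,.002),('b1',388,430,.002),('b2',434,447,.002),('b3',507,463,.002),('fun',613,445,.002)]:
  print(n,ray(c,u*k,v*k,z).round(3))
P=cloud(d,c)
for u,v in[(470,326),(482,328),(560,364),(590,378)]: print(P[int(v*k),int(u*k)].round(3))
E
```

```text
tA sleeve [ 0.554 -0.2    0.007]
tA tips [ 0.651 -0.209  0.006]
tA tip2 [ 0.639 -0.147  0.006]
tB sleeve [ 0.501 -0.044  0.007]
tB tip1 [ 0.506 -0.138  0.006]
tB tip2 [ 0.449 -0.12   0.006]
cas l near [0.614 0.086 0.025]
cas r near [0.619 0.366 0.025]
cas r far [0.472 0.373 0.025]
cas l far [0.463 0.094 0.025]
tab [0.478 0.072 0.06 ]
hinge [0.546 0.35  0.042]
beaker [ 0.63  -0.381  0.002]
dishes [ 0.743 -0.298  0.002]
b1 [ 0.771 -0.024  0.002]
b2 [0.786 0.078 0.002]
b3 [0.782 0.226 0.002]
fun [0.678 0.418 0.002]
[0.538 0.083 0.117]
[0.538 0.11  0.12 ]
[0.491 0.28  0.015]
[0.549 0.348 0.049]
```

play_rows([
  {"x": -0.7, "y": -0.75, "z": -0.17},
  {"x": -0.7, "y": -0.75, "z": -0.17},
  {"x": -0.7, "y": -0.75, "z": -0.17},
  {"x": -0.7, "y": -0.75, "z": -0.17},
  {"x": -0.7, "y": -0.75, "z": -0.17},
  {"x": -0.7, "y": -0.75, "z": -0.17},
  {"x": -0.7, "y": -0.75, "z": -0.17},
  {"x": -0.7, "y": -0.75, "z": -0.17},
  {"x": -0.7, "y": -0.75, "z": -0.17},
  {"x": -0.7, "y": -0.75, "z": -0.17},
  {"x": -0.7, "y": -0.75, "z": -0.17},
  {"x": -0.7, "y": -0.75, "z": -0.17},
], gripper=0, force=25)

```text
schema error: expected keys x, y, z, yaw
```

play_rows([
  {"x": -0.7, "y": -0.75, "z": -0.17},
  {"x": -0.7, "y": -0.75, "z": -0.17},
  {"x": -0.7, "y": -0.75, "z": -0.17},
  {"x": -0.7, "y": -0.75, "z": -0.17},
  {"x": -0.7, "y": -0.75, "z": -0.17},
  {"x": -0.7, "y": -0.75, "z": -0.17},
  {"x": -0.7, "y": -0.75, "z": -0.17},
  {"x": -0.7, "y": -0.75, "z": -0.17},
  {"x": -0.7, "y": -0.75, "z": -0.17},
  {"x": -0.7, "y": -0.75, "z": -0.17},
  {"x": -0.7, "y": -0.75, "z": -0.17},
  {"x": -0.7, "y": -0.75, "z": -0.17},
])

```text
schema error: expected keys x, y, z, yaw
```

play_rows([
  {"yaw": -1},
  {"yaw": -1},
  {"yaw": -1},
  {"yaw": -1},
  {"yaw": -1},
  {"yaw": -1},
  {"yaw": -1},
  {"yaw": -1},
  {"yaw": -1},
  {"yaw": -1},
  {"yaw": -1},
  {"yaw": -1},
])

```text
schema error: expected keys x, y, z, yaw
```

```bash
python3 - <<'E'
from h import *
s=st(); shot('wrist','w1')
E
```

```text
0.1 [ 0.1772 -0.6507  0.2375] [-1.800e+02  1.100e-01 -7.477e+01] [0.5 0.2 0.5] 1.0
```

View pics/w1.png

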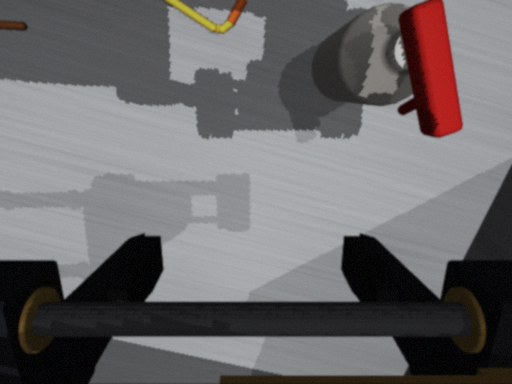

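The call was refused because every row needs all four keys. Resending.

play_rows([
  {"x": -0.55, "y": -0.88, "z": -0.26, "yaw": 0},
  {"x": -0.55, "y": -0.88, "z": -0.26, "yaw": 0},
  {"x": -0.55, "y": -0.88, "z": -0.26, "yaw": 0},
  {"x": -0.55, "y": -0.88, "z": -0.26, "yaw": 0},
  {"x": -0.55, "y": -0.88, "z": -0.26, "yaw": 0},
  {"x": -0.55, "y": -0.88, "z": -0.26, "yaw": 0},
  {"x": -0.55, "y": -0.88, "z": -0.26, "yaw": 0},
  {"x": -0.55, "y": -0.88, "z": -0.26, "yaw": 0},
  {"x": -0.55, "y": -0.88, "z": -0.26, "yaw": 0},
  {"x": -0.55, "y": -0.88, "z": -0.26, "yaw": 0},
], gripper=0, force=25)

```text
time_s: 0.98
ee_pos: [0.354, -0.4596, 0.3036]
eef_rot: [180.0, 0.0, -74.8]
ft_force: [0.3, -0.6, 0.7]
width: 1.003
```

play_rows([
  {"x": -0.55, "y": -0.88, "z": -0.26, "yaw": 0},
  {"x": -0.55, "y": -0.88, "z": -0.26, "yaw": 0},
  {"x": -0.55, "y": -0.88, "z": -0.26, "yaw": 0},
  {"x": -0.55, "y": -0.88, "z": -0.26, "yaw": 0},
  {"x": -0.55, "y": -0.88, "z": -0.26, "yaw": 0},
  {"x": -0.55, "y": -0.88, "z": -0.26, "yaw": 0},
  {"x": -0.55, "y": -0.88, "z": -0.26, "yaw": 0},
  {"x": -0.55, "y": -0.88, "z": -0.26, "yaw": 0},
  {"x": -0.55, "y": -0.88, "z": -0.26, "yaw": 0},
  {"x": -0.55, "y": -0.88, "z": -0.26, "yaw": 0},
])

```text
time_s: 1.82
ee_pos: [0.5301, -0.2692, 0.3687]
eef_rot: [180.0, 0.0, -74.8]
ft_force: [-0.6, -0.4, 0.5]
width: 1.002
```

play_rows([
  {"x": 0, "y": 0, "z": 0, "yaw": -1},
  {"x": 0, "y": 0, "z": 0, "yaw": -1},
  {"x": 0, "y": 0, "z": 0, "yaw": -1},
  {"x": 0, "y": 0, "z": 0, "yaw": -1},
  {"x": 0, "y": 0, "z": 0, "yaw": -1},
  {"x": 0, "y": 0, "z": 0, "yaw": -1},
  {"x": 0, "y": 0, "z": 0, "yaw": -1},
  {"x": 0, "y": 0, "z": 0, "yaw": -1},
  {"x": 0, "y": 0, "z": 0, "yaw": -1},
  {"x": 0, "y": 0, "z": 0, "yaw": -1},
  {"x": 0, "y": 0, "z": 0, "yaw": -1},
  {"x": 0, "y": 0, "z": 0, "yaw": -1},
])

```text
time_s: 2.82
ee_pos: [0.5294, -0.2702, 0.3682]
eef_rot: [-180.0, 0.0, -2.5]
ft_force: [-0.0, 0.0, 0.7]
width: 1.003
```

play_rows([
  {"x": 0, "y": 0, "z": 0, "yaw": -0.46},
  {"x": 0, "y": 0, "z": 0, "yaw": 0},
  {"x": 0, "y": 0, "z": 0, "yaw": 0},
  {"x": 0, "y": 0, "z": 0, "yaw": 0},
])

```text
time_s: 3.15
ee_pos: [0.5295, -0.2703, 0.3685]
eef_rot: [-180.0, 0.0, -0.1]
ft_force: [0.0, -0.6, -0.4]
width: 1.004
```

```bash
python3 - <<'E'
from h import *
s=st(); shot('wrist','w2')
E
```

```text
3.15 [ 0.5295 -0.2703  0.3685] [-1.7999e+02  2.0000e-02 -9.0000e-02] [ 0.  -0.6 -0.4] 1.004
```

View pics/w2.png

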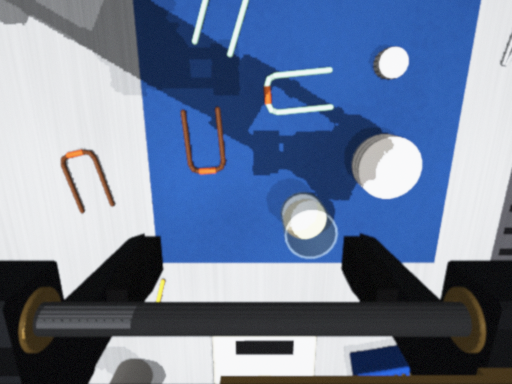

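The wrist view shows tube A whole, with its sleeve at (268,93). The legs of tube B are at the top, and brown tubes are at (207,170) and (75,153). Next I move to look at the cassette and tube B.

play_rows([
  {"x": 0, "y": -1, "z": 0, "yaw": 0},
  {"x": 0, "y": -1, "z": 0, "yaw": 0},
  {"x": 0, "y": -1, "z": 0, "yaw": 0},
  {"x": 0, "y": -1, "z": 0, "yaw": 0},
  {"x": 0, "y": -1, "z": 0, "yaw": 0},
  {"x": 0, "y": -1, "z": 0, "yaw": 0},
  {"x": 0, "y": -1, "z": 0, "yaw": 0},
  {"x": 0, "y": -1, "z": 0, "yaw": 0},
  {"x": 0, "y": -1, "z": 0, "yaw": 0},
  {"x": 0, "y": 0, "z": 0, "yaw": 0},
  {"x": 0, "y": 0, "z": 0, "yaw": 0},
  {"x": 0, "y": 0, "z": 0, "yaw": 0},
])

```text
time_s: 4.2
ee_pos: [0.5297, -0.0458, 0.3688]
eef_rot: [180.0, -0.0, -0.0]
ft_force: [0.2, -0.5, 0.3]
width: 1.001
```

```bash
python3 - <<'E'
from h import *
s=st(); im,_,_=shot('wrist','w3')
cv2.imwrite('pics/w3b.png',cv2.resize(im,(800,600),interpolation=cv2.INTER_CUBIC))
E
```

```text
4.2 [ 0.5297 -0.0458  0.3688] [ 1.7996e+02 -1.0000e-02 -1.0000e-02] [ 0.2 -0.5  0.3] 1.001
```

View pics/w3b.png

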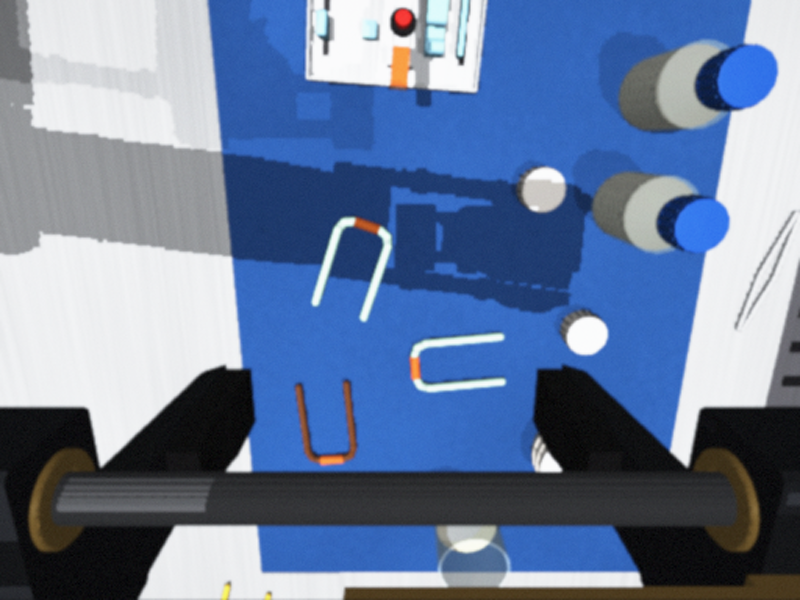

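Both green tubes are clear here (800x600): B's sleeve at (367,226) and A's sleeve at (415,368). The cassette's near edge and the orange tab at (400,68) are at the top. Now the cassette itself.

play_rows([
  {"x": 0, "y": -1, "z": 0, "yaw": 0},
  {"x": 0, "y": -1, "z": 0, "yaw": 0},
  {"x": 0, "y": -1, "z": 0, "yaw": 0},
  {"x": 0, "y": -1, "z": 0, "yaw": 0},
  {"x": 0, "y": -1, "z": 0, "yaw": 0},
  {"x": 0, "y": -1, "z": 0, "yaw": 0},
  {"x": 0, "y": -1, "z": 0, "yaw": 0},
  {"x": 0, "y": -1, "z": 0, "yaw": 0},
  {"x": 0, "y": 0, "z": 0, "yaw": 0},
  {"x": 0, "y": 0, "z": 0, "yaw": 0},
  {"x": 0, "y": 0, "z": 0, "yaw": 0},
])

```text
time_s: 5.17
ee_pos: [0.53, 0.1534, 0.3685]
eef_rot: [179.9, 0.0, -0.1]
ft_force: [0.7, 1.3, -0.7]
width: 0.999
```

```bash
python3 - <<'E'
from h import *
s=st(); im,_,_=shot('wrist','w4')
cv2.imwrite('pics/w4b.png',cv2.resize(im,(800,600),interpolation=cv2.INTER_CUBIC))
E
```

```text
5.17 [0.53   0.1534 0.3685] [ 1.7995e+02  1.0000e-02 -7.0000e-02] [ 0.7  1.3 -0.7] 0.999
```

View pics/w4b.png

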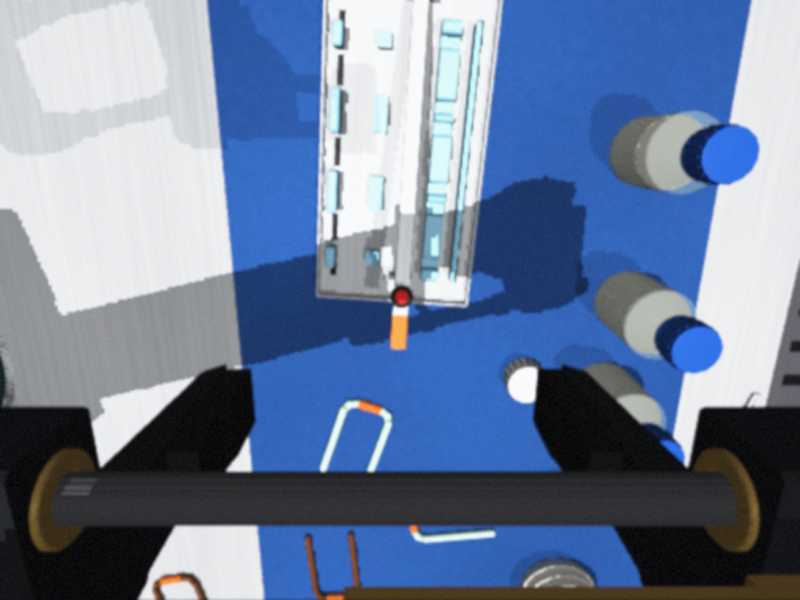

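The cassette is seen nearly whole (800x600). The rail is at about x=440, the rests at x=380 and the stops at x=335. The near rim corners are at (318,296) and (468,304), the orange tab at (399,332) and the red pin at (401,297). Now to measure.

```bash
cat > m.py <<'E'
from h import *
from scipy import ndimage as nd
def tubes(name):
    im,d,c=load(name); hsv=cv2.cvtColor(im,cv2.COLOR_BGR2HSV).astype(int); P=cloud(d,c)
    low=(P[...,2]<.03)&(P[...,2]>-.02)
    H,S,V=hsv[...,0],hsv[...,1],hsv[...,2]
    g=(H>25)&(H<98)&(S<90)&(V>120)&low
    # exclude large white objects: keep thin comps on blue
    org=((H<13)&(S>150)&(V>70)&low)
    lab,n=nd.label(nd.binary_dilation(g|org,iterations=1))
    for i in range(1,n+1):
        m=(lab==i); mg=m&g; mo=m&org
        if mg.sum()<120 or mo.sum()<8: continue
        v,u=np.nonzero(mg|mo); W=np.array([ray(c,a,b,.0065)[:2] for a,b in zip(u,v)])
        vo,uo=np.nonzero(mo); O=np.array([ray(c,a,b,.0075)[:2] for a,b in zip(uo,vo)]).mean(0)
        r=cv2.minAreaRect(W.astype(np.float32)*1000); B=cv2.boxPoints(r)
        ctr=np.array(r[0])/1000; 
        e1=B[1]-B[0]; e2=B[2]-B[1]; L=e1 if np.linalg.norm(e1)>np.linalg.norm(e2) else e2
        L=L/np.linalg.norm(L); 
        if L@(ctr-O)<0: L=-L
        print(name,'sleeve',O.round(4),'rect centre',ctr.round(4),'size',np.round(r[1],1),'yaw',round(np.degrees(np.arctan2(L[1],L[0])),1),'sleeve-from-centre',(ctr-L*.048).round(4),(mg.sum(),mo.sum()))
E
python3 - <<'E'
from m import *
tubes('w3'); tubes('w2'); tubes('w4')
im,d,c=load('w4'); P=cloud(d,c); k=.64
hsv=cv2.cvtColor(im,cv2.COLOR_BGR2HSV).astype(int);H,S,V=hsv[...,0],hsv[...,1],hsv[...,2]
for n,(u,v) in dict(tab=(399,332),pin=(401,297),bar=(406,120),bar2=(403,200),mat=(540,450),rail=(440,170)).items(): 
  print(n,im[int(v*k),int(u*k)],P[int(v*k),int(u*k)].round(4))
pb=(H>80)&(H<102)&(S>30)&(S<150)&(V>90)&(P[...,2]>.02)&(P[...,2]<.05)
lab,n=nd.label(pb)
for i in range(1,n+1):
  m=lab==i
  if m.sum()<25: continue
  Q=P[m]; print(m.sum(),Q.mean(0).round(4),Q.min(0).round(4),Q.max(0).round(4))
for n,(u,v) in dict(nl=(318,297),nr=(468,304),fl=(328,0),fr=(500,0)).items(): print(n,ray(c,u*k,v*k,.025).round(4))
E
```

```text
w3 sleeve [ 0.503  -0.0488] rect centre [ 0.4885 -0.0921] size [98.5 61. ] yaw -108.6 sleeve-from-centre [ 0.5038 -0.0467] (np.int64(683), np.int64(73))
w3 sleeve [ 0.5523 -0.2017] rect centre [ 0.5971 -0.1962] size [98.1 60.6] yaw 5.5 sleeve-from-centre [ 0.5493 -0.2008] (np.int64(530), np.int64(22))
w2 sleeve [ 0.5523 -0.1977] rect centre [ 0.5983 -0.1959] size [100.5  60.1] yaw 5.0 sleeve-from-centre [ 0.5505 -0.2001] (np.int64(800), np.int64(62))
w4 sleeve [ 0.5042 -0.0471] rect centre [ 0.4888 -0.0912] size [97.8 59.9] yaw -108.3 sleeve-from-centre [ 0.5039 -0.0456] (np.int64(415), np.int64(28))
w4 sleeve [ 0.5529 -0.2081] rect centre [ 0.5989 -0.2205] size [21.9 99.4] yaw -4.3 sleeve-from-centre [ 0.5511 -0.2169] (np.int64(188), np.int64(12))
tab [ 82 178 249] [0.5343 0.0809 0.119 ]
pin [ 34  37 176] [0.5355 0.1108 0.1213]
bar [238 237 235] [0.5396 0.2462 0.0739]
bar2 [251 250 250] [0.537  0.1835 0.0911]
mat [189 104  51] [ 0.6952 -0.1071  0.0024]
rail [251 250 223] [0.5713 0.2053 0.0372]
111 [0.4839 0.3162 0.0357] [0.4788 0.3065 0.0228] [0.4878 0.3262 0.0394]
1692 [0.5711 0.2191 0.0338] [0.5558 0.1021 0.0201] [0.5868 0.3261 0.0396]
726 [0.5937 0.2207 0.0343] [0.5833 0.1003 0.0213] [0.6037 0.3252 0.0377]
179 [0.4798 0.2565 0.0359] [0.4744 0.2374 0.0205] [0.484  0.2732 0.0393]
70 [0.5152 0.2501 0.0277] [0.5126 0.2375 0.0257] [0.5182 0.2676 0.0296]
124 [0.4753 0.1857 0.0352] [0.4692 0.1678 0.0202] [0.479  0.2042 0.0393]
41 [0.5172 0.1844 0.0273] [0.5106 0.1681 0.0242] [0.5192 0.198  0.0293]
89 [0.47   0.1263 0.0359] [0.4655 0.1164 0.0221] [0.4742 0.1356 0.0393]
78 [0.5086 0.1235 0.0274] [0.5033 0.1158 0.0206] [0.5141 0.13   0.0299]
nl [0.4555 0.0819 0.025 ]
nr [0.6041 0.0743 0.025 ]
fl [0.4757 0.3426 0.025 ]
fr [0.6203 0.3422 0.025 ]
```

play_rows([
  {"x": 0.03, "y": 0.4, "z": 0.8, "yaw": 0.13},
  {"x": 0.03, "y": 0.4, "z": 0.8, "yaw": 0.13},
  {"x": 0.03, "y": 0.4, "z": 0.8, "yaw": 0.13},
  {"x": 0.03, "y": 0.4, "z": 0.8, "yaw": 0.13},
  {"x": 0.03, "y": 0.4, "z": 0.8, "yaw": 0.13},
  {"x": 0.03, "y": 0.4, "z": 0.8, "yaw": 0},
  {"x": 0.02, "y": 0.3, "z": 0.8, "yaw": 0},
  {"x": 0, "y": 0, "z": 0.6, "yaw": 0},
  {"x": 0, "y": 0, "z": 0, "yaw": 0},
  {"x": 0, "y": 0, "z": 0, "yaw": 0},
  {"x": 0, "y": 0, "z": 0, "yaw": 0},
], gripper=60)

```text
time_s: 6.13
ee_pos: [0.5329, 0.0864, 0.2149]
eef_rot: [-180.0, -0.1, -4.0]
ft_force: [0.2, 0.7, -0.0]
width: 0.766
```

```bash
python3 - <<'E'
from m import *
s=st(); im,d,c=shot('wrist','w5')
a,_,_=shot('side','d5')
sc=cv2.resize(a[100:260,150:400],(640,410),interpolation=cv2.INTER_CUBIC)
cv2.imwrite('pics/w5c.png',np.vstack([im[60:], np.zeros((0,512,3),np.uint8)]))
P=cloud(d,c);hsv=cv2.cvtColor(im,cv2.COLOR_BGR2HSV).astype(int);H,S,V=hsv[...,0],hsv[...,1],hsv[...,2]
def comp(m,mn,t):
  lab,n=nd.label(m)
  for i in range(1,n+1):
    q=lab==i
    if q.sum()<mn: continue
    Q=P[q]; v,u=np.nonzero(q); print(t,q.sum(),(u.mean().round(),v.mean().round()),np.median(Q,0).round(4),Q.min(0).round(4),Q.max(0).round(4))
comp((H>5)&(H<18)&(S>140)&(V>120)&(P[...,2]>.06),40,'or')
comp(((H<5)|(H>172))&(S>140)&(V>90)&(P[...,2]>.06),20,'red')
pb=(H>80)&(H<102)&(S>30)&(S<150)&(V>90)&(P[...,2]>.02)&(P[...,2]<.05); comp(pb,60,'pb')
E
```

```text
6.13 [0.5329 0.0864 0.2149] [-1.7999e+02 -9.0000e-02 -3.9800e+00] [ 0.2  0.7 -0. ] 0.766
or 518 (np.float64(253.0), np.float64(201.0)) [0.5347 0.0816 0.12  ] [0.5283 0.0685 0.1152] [0.5412 0.1621 0.361 ]
red 155 (np.float64(253.0), np.float64(162.0)) [0.5369 0.1117 0.1216] [0.5321 0.1059 0.1184] [0.5418 0.1163 0.124 ]
pb 79 (np.float64(176.0), np.float64(3.0)) [0.4786 0.2394 0.0375] [0.4741 0.2368 0.0316] [0.4829 0.2423 0.0399]
pb 84 (np.float64(222.0), np.float64(4.0)) [0.5183 0.2382 0.0276] [0.5122 0.2368 0.02  ] [0.5236 0.2418 0.0296]
pb 2714 (np.float64(282.0), np.float64(73.0)) [0.5687 0.1768 0.037 ] [0.5563 0.1027 0.0204] [0.5814 0.2388 0.04  ]
pb 1035 (np.float64(306.0), np.float64(72.0)) [0.591  0.1767 0.0356] [0.5842 0.1003 0.0202] [0.5981 0.2352 0.0381]
pb 438 (np.float64(180.0), np.float64(69.0)) [0.475  0.1859 0.0375] [0.4688 0.168  0.0275] [0.4799 0.2047 0.0399]
pb 220 (np.float64(225.0), np.float64(76.0)) [0.5152 0.1756 0.028 ] [0.5074 0.168  0.0206] [0.5206 0.1981 0.03  ]
pb 197 (np.float64(184.0), np.float64(135.0)) [0.4708 0.1257 0.0376] [0.465  0.1156 0.0305] [0.475  0.1357 0.0399]
pb 168 (np.float64(225.0), np.float64(133.0)) [0.5101 0.1234 0.0279] [0.5036 0.1157 0.0211] [0.5157 0.1301 0.0308]
```

View pics/w5c.png

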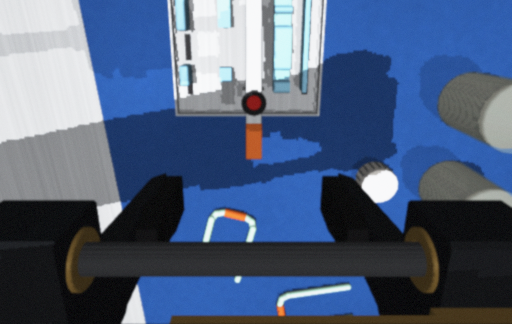

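The tab is at (253,140) in the crop, measured at (0.535, 0.082) with its top at 0.120. It sits between the fingers. Lower and pinch.

play_rows([
  {"x": 0.07, "y": 0.2, "z": 0.8, "yaw": 0},
  {"x": 0, "y": 0, "z": 0.8, "yaw": 0},
  {"x": 0, "y": 0, "z": 0.8, "yaw": 0},
  {"x": 0, "y": 0, "z": 0.8, "yaw": 0},
  {"x": 0, "y": 0, "z": 0.8, "yaw": 0},
  {"x": 0, "y": 0, "z": 0.72, "yaw": 0},
  {"x": 0, "y": 0, "z": 0, "yaw": 0},
  {"x": 0, "y": 0, "z": 0, "yaw": 0},
])

```text
time_s: 6.9
ee_pos: [0.5334, 0.0821, 0.0959]
eef_rot: [180.0, 0.0, -3.9]
ft_force: [-0.0, -0.8, 0.8]
width: 0.764
```

play_rows([
  {"x": 0, "y": 0, "z": 0, "yaw": 0},
  {"x": 0, "y": 0, "z": 0, "yaw": 0},
  {"x": 0, "y": 0, "z": 0, "yaw": 0},
  {"x": 0, "y": 0, "z": 0, "yaw": 0},
  {"x": 0, "y": 0, "z": 0, "yaw": 0},
  {"x": 0, "y": 0, "z": 0, "yaw": 0},
  {"x": 0, "y": 0, "z": 0, "yaw": 0},
  {"x": 0, "y": 0, "z": 0, "yaw": 0},
  {"x": 0, "y": 0, "z": 0, "yaw": 0},
], gripper=255, force=12)

```text
time_s: 7.65
ee_pos: [0.534, 0.0819, 0.0958]
eef_rot: [-180.0, -0.1, -3.9]
ft_force: [0.1, 1.0, -0.9]
width: 0.129
```

```bash
python3 - <<'E'
import numpy as np
r=11.28
a=np.radians(np.concatenate([np.linspace(15,30,7),np.linspace(30,90,22)[1:]]))
print(np.round(r*np.diff(np.cos(a)),2).tolist()); print(np.round(-r*np.diff(np.sin(a)),2).tolist())
E
```

```text
[-0.14, -0.16, -0.18, -0.2, -0.22, -0.24, -0.29, -0.32, -0.34, -0.36, -0.38, -0.4, -0.42, -0.44, -0.46, -0.47, -0.49, -0.5, -0.51, -0.52, -0.53, -0.54, -0.55, -0.55, -0.56, -0.56, -0.56]
[-0.47, -0.47, -0.46, -0.45, -0.44, -0.43, -0.48, -0.46, -0.45, -0.43, -0.41, -0.39, -0.37, -0.35, -0.33, -0.31, -0.28, -0.26, -0.23, -0.21, -0.18, -0.15, -0.13, -0.1, -0.07, -0.04, -0.01]
```

play_rows([
  {"x": 0, "y": -0.14, "z": -0.47, "yaw": 0},
  {"x": 0, "y": -0.16, "z": -0.47, "yaw": 0},
  {"x": 0, "y": -0.18, "z": -0.46, "yaw": 0},
  {"x": 0, "y": -0.2, "z": -0.45, "yaw": 0},
  {"x": 0, "y": -0.22, "z": -0.44, "yaw": 0},
  {"x": 0, "y": -0.24, "z": -0.43, "yaw": 0},
  {"x": 0, "y": 0, "z": 0, "yaw": 0},
])

```text
time_s: 8.23
ee_pos: [0.536, 0.1117, 0.1667]
eef_rot: [-179.9, -0.1, -3.9]
ft_force: [0.0, -2.0, 1.3]
width: 0.129
```

play_rows([
  {"x": 0, "y": -0.29, "z": -0.48, "yaw": 0},
  {"x": 0, "y": -0.32, "z": -0.46, "yaw": 0},
  {"x": 0, "y": -0.34, "z": -0.45, "yaw": 0},
  {"x": 0, "y": -0.36, "z": -0.43, "yaw": 0},
  {"x": 0, "y": -0.38, "z": -0.41, "yaw": 0},
  {"x": 0, "y": -0.4, "z": -0.39, "yaw": 0},
  {"x": 0, "y": -0.42, "z": -0.37, "yaw": 0},
  {"x": 0, "y": -0.44, "z": -0.35, "yaw": 0},
  {"x": 0, "y": -0.46, "z": -0.33, "yaw": 0},
  {"x": 0, "y": -0.47, "z": -0.31, "yaw": 0},
  {"x": 0, "y": -0.49, "z": -0.28, "yaw": 0},
])

```text
time_s: 9.15
ee_pos: [0.5433, 0.2207, 0.2705]
eef_rot: [-180.0, -0.0, -3.9]
ft_force: [6.8, 1.3, -5.0]
width: 0.13
```

play_rows([
  {"x": 0, "y": -0.5, "z": -0.26, "yaw": 0},
  {"x": 0, "y": -0.51, "z": -0.23, "yaw": 0},
  {"x": 0, "y": -0.52, "z": -0.21, "yaw": 0},
  {"x": 0, "y": -0.53, "z": -0.18, "yaw": 0},
  {"x": 0, "y": -0.54, "z": -0.15, "yaw": 0},
  {"x": 0, "y": -0.55, "z": -0.13, "yaw": 0},
  {"x": 0, "y": -0.55, "z": -0.1, "yaw": 0},
  {"x": 0, "y": -0.56, "z": -0.07, "yaw": 0},
  {"x": 0, "y": -0.56, "z": -0.04, "yaw": 0},
  {"x": 0, "y": -0.56, "z": -0.01, "yaw": 0},
  {"x": 0, "y": 0, "z": 0, "yaw": 0},
  {"x": 0, "y": 0, "z": 0, "yaw": 0},
])

```text
time_s: 10.15
ee_pos: [0.5526, 0.3544, 0.3032]
eef_rot: [179.9, -0.0, -3.9]
ft_force: [8.1, 0.6, -5.8]
width: 0.135
```

```bash
python3 - <<'E'
from m import *
s=st(); im,d,c=shot('scene','s6'); b,_,_=shot('side','d6')
o=np.vstack([cv2.resize(im[150:290,190:420],(690,420)),])
cv2.imwrite('pics/s6c.png',o)
P=cloud(d,c);hsv=cv2.cvtColor(im,cv2.COLOR_BGR2HSV).astype(int);H,S,V=hsv[...,0],hsv[...,1],hsv[...,2]
m=((H<5)|(H>172))&(S>140)&(V>90)&(P[...,0]>.45)&(P[...,1]>.2)&(P[...,2]>.2);print(m.sum(),P[m].mean(0))
E
```

```text
10.15 [0.5526 0.3544 0.3032] [ 1.7989e+02 -2.0000e-02 -3.8500e+00] [ 8.1  0.6 -5.8] 0.135
3 [0.55742778 0.37280062 0.29693829]
```

View pics/s6c.png

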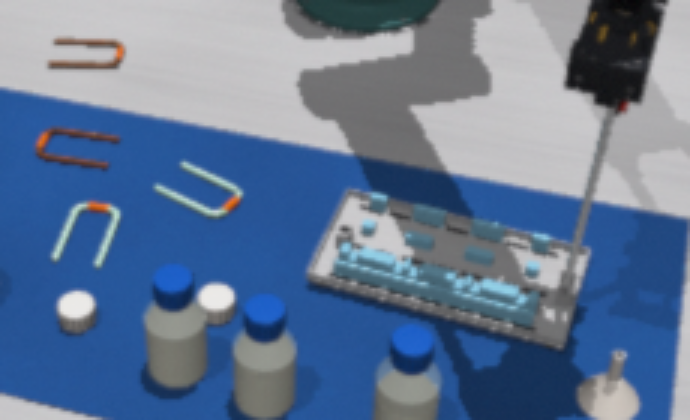

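The bar stands upright, with its top under the gripper at about (620,105) in the crop. Both green tubes are undisturbed. Release, go up, then take a close look at the cassette.

play_rows([
  {"x": 0, "y": 0, "z": 0, "yaw": 0},
  {"x": 0, "y": 0, "z": 0, "yaw": 0},
  {"x": 0, "y": 0, "z": 0, "yaw": 0},
  {"x": 0, "y": 0, "z": 0, "yaw": 0},
  {"x": 0, "y": 0, "z": 0, "yaw": 0},
  {"x": 0, "y": 0, "z": -0.6, "yaw": 0},
  {"x": 0, "y": 0, "z": -0.7, "yaw": 0},
  {"x": 0, "y": 0, "z": -0.7, "yaw": 0},
  {"x": 0, "y": 0, "z": -0.7, "yaw": 0},
  {"x": 0, "y": 0, "z": -0.5, "yaw": 0},
], gripper=80)

```text
time_s: 11.08
ee_pos: [0.5521, 0.3537, 0.387]
eef_rot: [-179.9, -0.1, -3.9]
ft_force: [0.9, -0.7, 0.0]
width: 0.683
```

play_rows([
  {"x": 0, "y": 1, "z": 0, "yaw": 0},
  {"x": 0, "y": 1, "z": 0, "yaw": 0},
  {"x": 0, "y": 1, "z": 0, "yaw": 0},
  {"x": 0, "y": 1, "z": 0, "yaw": 0},
  {"x": 0, "y": 1, "z": 0.3, "yaw": 0},
  {"x": 0, "y": 1, "z": 0.7, "yaw": 0},
  {"x": 0, "y": 1, "z": 1, "yaw": 0},
  {"x": 0, "y": 1, "z": 1, "yaw": 0},
  {"x": 0, "y": 1, "z": 1, "yaw": 0},
  {"x": 0, "y": 0.4, "z": 0.5, "yaw": 0},
  {"x": 0, "y": 0, "z": 0, "yaw": 0},
  {"x": 0, "y": 0, "z": 0, "yaw": 0},
])

```text
time_s: 12.08
ee_pos: [0.536, 0.1193, 0.2722]
eef_rot: [-180.0, 0.1, -4.0]
ft_force: [-0.3, -0.0, 0.6]
width: 0.686
```

```bash
python3 - <<'E'
from m import *
s=st(); im,d,c=shot('wrist','w7')
cv2.imwrite('pics/w7b.png',cv2.resize(im[:250,110:400],(800,690))[:600])
P=cloud(d,c);hsv=cv2.cvtColor(im,cv2.COLOR_BGR2HSV).astype(int);H,S,V=hsv[...,0],hsv[...,1],hsv[...,2]
def comp(m,mn,t):
  lab,n=nd.label(m)
  for i in range(1,n+1):
    q=lab==i
    if q.sum()<mn: continue
    Q=P[q]; v,u=np.nonzero(q); print(t,q.sum(),(u.mean().round(),v.mean().round()),np.median(Q,0).round(4),Q.min(0).round(4),Q.max(0).round(4))
pb=(H>80)&(H<102)&(S>30)&(S<150)&(V>70)&(P[...,2]>.02)&(P[...,2]<.05); comp(pb,60,'pb')
E
```

```text
12.08 [0.536  0.1193 0.2722] [-1.7996e+02  5.0000e-02 -3.9900e+00] [-0.3 -0.   0.6] 0.686
pb 2385 (np.float64(277.0), np.float64(83.0)) [0.5715 0.1992 0.0376] [0.5572 0.1036 0.0207] [0.5849 0.2867 0.0406]
pb 953 (np.float64(298.0), np.float64(83.0)) [0.5939 0.2012 0.0366] [0.5851 0.101  0.022 ] [0.6017 0.2832 0.0395]
pb 375 (np.float64(189.0), np.float64(35.0)) [0.4815 0.256  0.0382] [0.4743 0.2377 0.0214] [0.4857 0.275  0.0407]
pb 62 (np.float64(231.0), np.float64(38.0)) [0.5249 0.2524 0.0278] [0.5141 0.2377 0.0203] [0.5263 0.2686 0.0303]
pb 331 (np.float64(193.0), np.float64(103.0)) [0.4765 0.1871 0.0382] [0.4701 0.1684 0.0205] [0.4808 0.2053 0.0407]
pb 291 (np.float64(228.0), np.float64(103.0)) [0.5152 0.1841 0.0287] [0.5084 0.1682 0.0219] [0.5215 0.1991 0.0308]
pb 159 (np.float64(195.0), np.float64(156.0)) [0.4724 0.1268 0.0379] [0.4661 0.1166 0.022 ] [0.4759 0.1362 0.0409]
pb 129 (np.float64(229.0), np.float64(155.0)) [0.5105 0.1241 0.0286] [0.5042 0.1166 0.0207] [0.5166 0.1305 0.0307]
```

View pics/w7b.png

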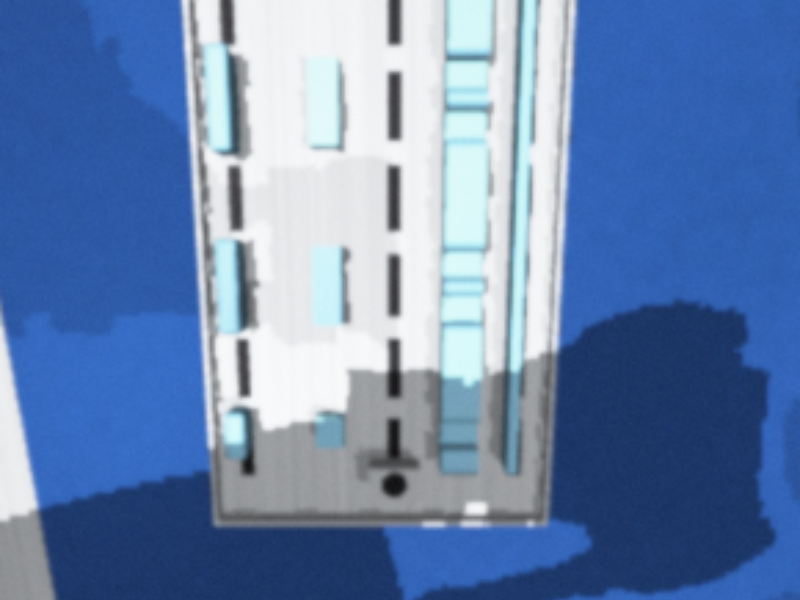

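The bar is clear of the tray and the notch edges show along the rail, at crop column 465 and rows 323/295/280/248/142/108/88/58. Now for a refined cassette pose.

```bash
python3 - <<'E'
from m import *
im,d,c=load('w7')
P=cloud(d,c)
f=2.759; cx=110
R=lambda u,v,z: ray(c,cx+u/f-.5+.5/f,v/f-.5+.5/f,z)
g=cv2.cvtColor(im,cv2.COLOR_BGR2GRAY).astype(float)[:,274:283].mean(1)
dg=np.abs(np.gradient(g)); pk=[i for i in range(2,180) if dg[i]>3 and dg[i]==dg[i-2:i+3].max()]
for i in pk:
  w=dg[i-1:i+2]; s=i+(w*[-1,0,1]).sum()/w.sum(); print(round(s,2),round(g[i+1]-g[i-1],0),ray(c,278.5,s,.0375).round(4),ray(c,278.5,s,.028).round(4)[1])
print('corners',R(215,523,.025).round(4),R(548,523,.025).round(4))
hsv=cv2.cvtColor(im,cv2.COLOR_BGR2HSV).astype(int);H,S,V=hsv[...,0],hsv[...,1],hsv[...,2]
pb=(H>80)&(H<102)&(S>30)&(S<150)&(V>70)
for nm,lo,hi in(('rail',264,292),('stop',292,312)):
  pts=[]
  for v in range(15,165):
    u=np.nonzero(pb[v,lo:hi]&(P[v,lo:hi,2]>.0345))[0]+lo
    if len(u)>3: pts.append(ray(c,u.mean(),v,.037)[:2])
  pts=np.array(pts); p=np.polyfit(pts[:,1],pts[:,0],1); print(nm,len(pts),'yaw',-np.degrees(np.arctan(p[0])),'x at y=.22',np.polyval(p,.22))
# catch block dark slots line, near-left rim etc
for n,(u,v) in dict(floor=(280,300),rimL=(199,300),hole=(395,486)).items(): print(n,P[int(v/f),int(cx+u/f)].round(4))
E
```

```text
19.0 -82.0 [0.5755 0.2649 0.0375] 0.2667
21.82 106.0 [0.5754 0.2623 0.0375] 0.264
30.88 -27.0 [0.575  0.2537 0.0375] 0.2552
37.19 -61.0 [0.5747 0.2476 0.0375] 0.2489
40.2 82.0 [0.5746 0.2447 0.0375] 0.246
49.22 -23.0 [0.5742 0.2359 0.0375] 0.2369
52.08 23.0 [0.5741 0.2331 0.0375] 0.234
91.15 56.0 [0.5723 0.1932 0.0375] 0.1931
102.1 38.0 [0.5717 0.1815 0.0375] 0.1812
107.34 34.0 [0.5715 0.1758 0.0375] 0.1754
115.71 -55.0 [0.571  0.1667 0.0375] 0.166
136.96 -39.0 [0.57   0.1429 0.0375] 0.1416
150.72 -17.0 [0.5692 0.127  0.0375] 0.1253
159.99 -46.0 [0.5687 0.116  0.0375] 0.1141
163.0 41.0 [0.5686 0.1124 0.0375] 0.1104
172.28 23.0 [0.5681 0.1012 0.0375] 0.0989
corners [0.4552 0.0844 0.025 ] [0.6049 0.074  0.025 ]
rail 99 yaw -4.107345234846355 x at y=.22 0.5733718327766839
stop 150 yaw -3.9738354109047775 x at y=.22 0.5954042810381682
floor [0.4934 0.1795 0.0158]
rimL [0.4567 0.1815 0.004 ]
hole [0.5376 0.0989 0.038 ]
```

play_rows([
  {"x": -0.1, "y": 0.84, "z": 0.3, "yaw": 0},
  {"x": -0.1, "y": 0.84, "z": 0.3, "yaw": 0},
  {"x": -0.1, "y": 0.84, "z": 0.3, "yaw": 0},
  {"x": -0.1, "y": 0.84, "z": 0.3, "yaw": 0},
  {"x": -0.1, "y": 0.84, "z": 0.6, "yaw": 0},
  {"x": -0.1, "y": 0.84, "z": 0.7, "yaw": 0},
  {"x": -0.1, "y": 0.84, "z": 0.8, "yaw": 0},
  {"x": -0.08, "y": 0.82, "z": 0.8, "yaw": 0},
  {"x": 0, "y": 0, "z": 0, "yaw": 1},
  {"x": 0, "y": 0, "z": 0, "yaw": 1},
  {"x": 0, "y": 0, "z": 0, "yaw": 1},
  {"x": 0, "y": 0, "z": 0, "yaw": 1},
], gripper=130)

```text
time_s: 13.13
ee_pos: [0.5077, -0.0457, 0.1721]
eef_rot: [-179.9, -0.2, -28.1]
ft_force: [-0.3, 0.2, 0.3]
width: 0.488
```

play_rows([
  {"x": 0, "y": 0, "z": 0, "yaw": 1},
  {"x": 0, "y": 0, "z": 0, "yaw": 1},
  {"x": 0, "y": 0, "z": 0, "yaw": 1},
  {"x": 0, "y": 0, "z": 0, "yaw": 1},
  {"x": 0, "y": 0, "z": 0, "yaw": 1},
  {"x": 0, "y": 0, "z": 0, "yaw": 1},
  {"x": 0, "y": 0, "z": 0, "yaw": 1},
  {"x": 0, "y": 0, "z": 0, "yaw": 1},
  {"x": 0, "y": 0, "z": 0, "yaw": 1},
  {"x": 0, "y": 0, "z": 0, "yaw": 1},
  {"x": 0, "y": 0, "z": 0, "yaw": 1},
  {"x": 0, "y": 0, "z": 0, "yaw": 1},
])

```text
time_s: 14.13
ee_pos: [0.5079, -0.0454, 0.1723]
eef_rot: [-179.7, 0.0, -100.1]
ft_force: [-0.6, 0.1, 0.4]
width: 0.489
```

play_rows([
  {"x": 0, "y": 0, "z": 0, "yaw": 1},
  {"x": 0, "y": 0, "z": 0, "yaw": 0.4},
  {"x": 0, "y": 0, "z": 0, "yaw": 0},
  {"x": 0, "y": 0, "z": 0, "yaw": 0},
])

```text
time_s: 14.47
ee_pos: [0.5071, -0.0458, 0.1716]
eef_rot: [-179.8, 0.1, -108.1]
ft_force: [0.6, -0.0, 0.7]
width: 0.491
```

```bash
python3 - <<'E'
from m import *
s=st(); im,d,c=shot('wrist','w8'); tubes('w8')
cv2.imwrite('pics/w8b.png',im[:300])
E
```

```text
14.47 [ 0.5071 -0.0458  0.1716] [-1.7982e+02  5.0000e-02 -1.0814e+02] [ 0.6 -0.   0.7] 0.491
w8 sleeve [ 0.553  -0.2012] rect centre [ 0.5877 -0.1971] size [80.2 60.1] yaw 5.4 sleeve-from-centre [ 0.54   -0.2016] (np.int64(1498), np.int64(136))
w8 sleeve [ 0.5001 -0.0475] rect centre [ 0.4884 -0.0921] size [99.4 59.8] yaw -108.2 sleeve-from-centre [ 0.5033 -0.0465] (np.int64(1616), np.int64(126))
```

View pics/w8b.png

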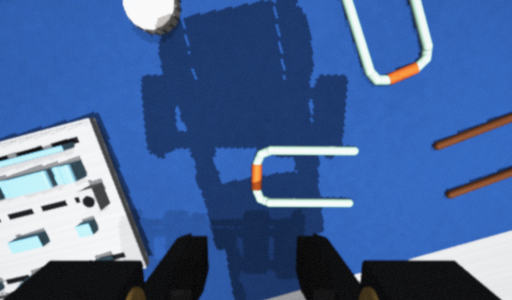

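The close crop confirms that the tube under the gripper is pale green, with its sleeve at (257,176). The brown ones are to the right and tube A is at (400,75). Descend and grip.

play_rows([
  {"x": 0.07, "y": 0.14, "z": 0.9, "yaw": 0.03},
  {"x": 0, "y": 0, "z": 0.9, "yaw": 0},
  {"x": 0, "y": 0, "z": 0.9, "yaw": 0},
  {"x": 0, "y": 0, "z": 0.9, "yaw": 0},
  {"x": 0, "y": 0, "z": 0.9, "yaw": 0},
  {"x": 0, "y": 0, "z": 0.8, "yaw": 0},
  {"x": 0, "y": 0, "z": 0.6, "yaw": 0},
  {"x": 0, "y": 0, "z": 0.4, "yaw": 0},
  {"x": 0, "y": 0, "z": 0.3, "yaw": 0},
  {"x": 0, "y": 0, "z": 0, "yaw": 0},
  {"x": 0, "y": 0, "z": 0, "yaw": 0},
])

```text
time_s: 15.43
ee_pos: [0.5018, -0.0472, 0.005]
eef_rot: [-180.0, 0.0, -108.5]
ft_force: [0.0, -0.0, -0.2]
width: 0.488
```

play_rows([
  {"x": 0, "y": 0, "z": 0, "yaw": 0},
  {"x": 0, "y": 0, "z": 0, "yaw": 0},
  {"x": 0, "y": 0, "z": 0, "yaw": 0},
  {"x": 0, "y": 0, "z": 0, "yaw": 0},
  {"x": 0, "y": 0, "z": 0, "yaw": 0},
  {"x": 0, "y": 0, "z": 0, "yaw": 0},
  {"x": 0, "y": 0, "z": 0, "yaw": 0},
  {"x": 0, "y": 0, "z": 0, "yaw": 0},
  {"x": 0, "y": 0, "z": 0, "yaw": 0},
], gripper=255, force=30)

```text
time_s: 16.18
ee_pos: [0.5016, -0.0473, 0.005]
eef_rot: [-180.0, 0.0, -108.5]
ft_force: [-0.5, -0.1, 3.2]
width: 0.103
```

play_rows([
  {"x": 0, "y": 0, "z": -0.2, "yaw": 0},
  {"x": 0, "y": 0, "z": -0.4, "yaw": 0},
  {"x": 0, "y": 0, "z": -0.6, "yaw": 0},
  {"x": 0, "y": 0, "z": -0.8, "yaw": 0},
  {"x": 0, "y": 0, "z": -0.8, "yaw": 0},
  {"x": 0, "y": 0, "z": -0.8, "yaw": 0},
  {"x": 0, "y": 0, "z": -0.8, "yaw": 0},
  {"x": 0, "y": 0, "z": -0.4, "yaw": 0},
  {"x": 0, "y": 0, "z": 0, "yaw": 0},
])

```text
time_s: 16.93
ee_pos: [0.5036, -0.0475, 0.128]
eef_rot: [-179.7, 0.1, -108.5]
ft_force: [1.1, 0.4, -0.3]
width: 0.106
```

play_rows([
  {"x": 0, "y": 0, "z": 0, "yaw": -1},
  {"x": 0, "y": 0, "z": 0, "yaw": -1},
  {"x": 0, "y": 0, "z": 0, "yaw": -1},
  {"x": 0, "y": 0, "z": 0, "yaw": -1},
  {"x": 0, "y": 0, "z": 0, "yaw": -1},
  {"x": 0, "y": 0, "z": 0, "yaw": -1},
  {"x": 0, "y": 0, "z": 0, "yaw": -1},
  {"x": 0, "y": 0, "z": 0, "yaw": -1},
  {"x": 0, "y": 0, "z": 0, "yaw": -1},
  {"x": 0, "y": 0, "z": 0, "yaw": -1},
  {"x": 0, "y": 0, "z": 0, "yaw": -1},
  {"x": 0, "y": 0, "z": 0, "yaw": -1},
])

```text
time_s: 17.93
ee_pos: [0.5002, -0.0471, 0.1232]
eef_rot: [179.9, 0.1, -36.2]
ft_force: [-0.2, -1.0, 0.0]
width: 0.103
```

play_rows([
  {"x": 0, "y": 0, "z": 0, "yaw": -1},
  {"x": 0, "y": 0, "z": 0, "yaw": -1},
  {"x": 0, "y": 0, "z": 0, "yaw": -1},
  {"x": 0, "y": 0, "z": 0, "yaw": -1},
  {"x": 0, "y": 0, "z": 0, "yaw": -1},
  {"x": 0, "y": 0, "z": 0, "yaw": -0.4},
  {"x": -0.12, "y": -1, "z": 0, "yaw": 0},
  {"x": -0.12, "y": -1, "z": 0, "yaw": 0},
  {"x": -0.12, "y": -1, "z": 0, "yaw": 0},
  {"x": -0.12, "y": -1, "z": 0, "yaw": 0},
  {"x": -0.12, "y": -1, "z": 0, "yaw": 0},
])

```text
time_s: 18.85
ee_pos: [0.494, 0.0794, 0.1233]
eef_rot: [180.0, 0.1, -4.1]
ft_force: [-0.9, -0.5, 0.0]
width: 0.097
```

play_rows([
  {"x": -0.12, "y": -1, "z": 0, "yaw": 0},
  {"x": -0.12, "y": -1, "z": 0, "yaw": 0},
  {"x": -0.12, "y": -1, "z": 0, "yaw": 0},
  {"x": -0.12, "y": -0.9, "z": 0.2, "yaw": 0},
  {"x": -0.12, "y": -0.9, "z": 0.3, "yaw": 0},
  {"x": -0.05, "y": -0.83, "z": 0.4, "yaw": 0},
  {"x": 0, "y": 0, "z": 0.5, "yaw": 0},
  {"x": 0, "y": 0, "z": 0.4, "yaw": 0},
  {"x": 0, "y": 0, "z": 0, "yaw": 0},
  {"x": 0, "y": 0, "z": 0, "yaw": 0},
])

```text
time_s: 19.68
ee_pos: [0.4877, 0.2186, 0.078]
eef_rot: [179.9, 0.2, -4.1]
ft_force: [-0.1, 0.4, 0.6]
width: 0.104
```

```bash
python3 - <<'E'
from m import *
s=st(); im,d,c=shot('wrist','w9'); shot('scene','s9')
cv2.imwrite('pics/w9b.png',cv2.resize(im[:300],(800,469),interpolation=cv2.INTER_CUBIC))
E
```

```text
19.68 [0.4877 0.2186 0.078 ] [179.89   0.19  -4.13] [-0.1  0.4  0.6] 0.104
```

View pics/w9b.png

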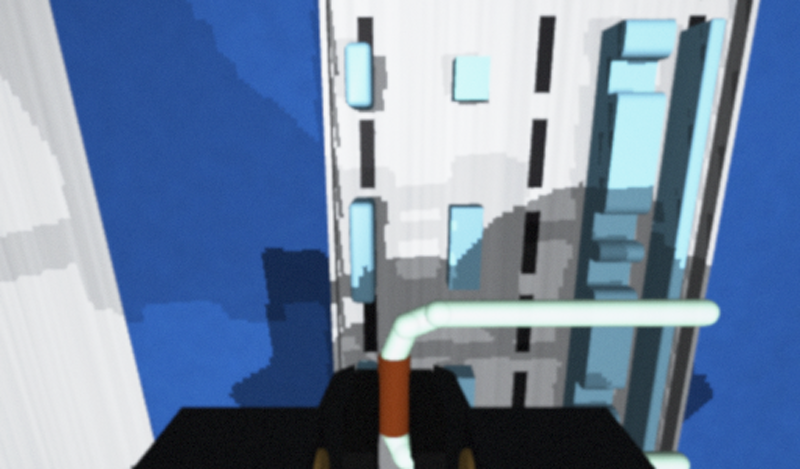

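The held tube is level. Its +y leg is at row 313 of the picture, and the notch for it is at about rows 262–290 on the rail. The relation of leg to notch can be measured within this one view.

```bash
python3 - <<'E'
from m import *
im,d,c=load('w9'); P=cloud(d,c)
g=cv2.cvtColor(im,cv2.COLOR_BGR2GRAY).astype(float)
for u in (290,340,380,400,430,450):
  dg=np.gradient(g[185:218,u]); a=185+dg.argmax(); b=185+dg.argmin(); v=(a+b)/2
  q=P[int(round(v)),u]; print('leg',u,v,b-a,q.round(4),ray(c,u,v,q[2]-.004).round(4))
yaw=np.radians(-4.05); ey=np.array([-np.sin(yaw),np.cos(yaw)])
for u0,u1 in((388,396),(396,404)):
  p=g[:,u0:u1].mean(1); dg=np.gradient(p)
  for i in range(5,192):
    if abs(dg[i])>3 and abs(dg[i])==np.abs(dg[i-2:i+3]).max():
      w=np.abs(dg[i-1:i+2]); s=i+(w*[-1,0,1]).sum()/w.sum(); r=ray(c,(u0+u1-1)/2,s,.0375)
      print(round(s*1.5625),round(dg[i]),r.round(4),P[i-2,u0+4,2].round(4),P[i+2,u0+4,2].round(4))
E
```

```text
leg 290 200.5 15 [0.5085 0.2463 0.0836] [0.5089 0.2447 0.0796]
leg 340 200.0 16 [0.5309 0.2447 0.0837] [0.5319 0.2433 0.0797]
leg 380 200.0 16 [0.5492 0.243  0.0826] [0.5507 0.2415 0.0786]
leg 400 200.5 15 [0.5583 0.2422 0.0824] [0.5601 0.2405 0.0784]
leg 430 200.5 15 [0.5718 0.2413 0.0824] [0.5739 0.2395 0.0784]
leg 450 200.5 15 [0.5806 0.2407 0.0827] [0.583  0.239  0.0787]
25 -34 [0.5681 0.3252 0.0375] 0.0164 0.0267
61 33 [0.5687 0.3146 0.0375] 0.0306 0.0294
77 3 [0.5689 0.3097 0.0375] 0.0286 0.0284
78 3 [0.569  0.3092 0.0375] 0.0287 0.0293
92 -35 [0.5692 0.3048 0.0375] 0.0285 0.0345
113 4 [0.5695 0.2983 0.0375] 0.0346 0.0367
126 3 [0.5697 0.2938 0.0375] 0.0358 0.038
141 3 [0.57   0.2891 0.0375] 0.0378 0.0381
147 4 [0.5701 0.2871 0.0375] 0.0381 0.0383
160 3 [0.5703 0.2828 0.0375] 0.0385 0.0388
166 4 [0.5704 0.2806 0.0375] 0.0388 0.0393
180 3 [0.5706 0.2758 0.0375] 0.0382 0.0371
188 -28 [0.5708 0.273  0.0375] 0.0367 0.0374
209 -10 [0.5712 0.2654 0.0375] 0.0389 0.0349
214 17 [0.5712 0.2636 0.0375] 0.0377 0.0295
234 -14 [0.5716 0.2562 0.0375] 0.0276 0.0291
245 7 [0.5718 0.2523 0.0375] 0.2245 0.0383
256 -6 [0.572  0.2481 0.0375] 0.0377 0.0377
261 20 [0.5721 0.2462 0.0375] 0.0383 0.0273
262 20 [0.5721 0.2459 0.0375] 0.0377 0.0275
284 -16 [0.5726 0.2374 0.0375] 0.0281 0.035
291 16 [0.5727 0.2349 0.0375] 0.035 0.0383
19 -35 [0.5721 0.3268 0.0375] 0.0145 0.0374
33 4 [0.5723 0.3227 0.0375] 0.038 0.0387
61 44 [0.5728 0.3143 0.0375] 0.0321 0.0285
90 -15 [0.5733 0.3052 0.0375] 0.0286 0.0368
187 -31 [0.5752 0.2728 0.0375] 0.0381 0.2245
209 -11 [0.5756 0.265  0.0375] 0.0381 0.0373
214 17 [0.5757 0.2633 0.0375] 0.0368 0.0296
239 -16 [0.5762 0.2543 0.0375] 0.0285 0.0354
244 8 [0.5764 0.2524 0.0375] 0.0339 0.0382
257 -6 [0.5766 0.2477 0.0375] 0.0385 0.0367
262 14 [0.5767 0.2455 0.0375] 0.0367 0.0296
284 -22 [0.5772 0.2369 0.0375] 0.0291 0.034
291 16 [0.5774 0.2345 0.0375] 0.034 0.038
```

The leg needs about +1.6 mm in y and +1.5 mm in x. Then lower.

play_rows([
  {"x": 0.06, "y": -0.07, "z": 0, "yaw": 0},
  {"x": 0, "y": 0, "z": 0.3, "yaw": 0},
  {"x": 0, "y": 0, "z": 0.3, "yaw": 0},
  {"x": 0, "y": 0, "z": 0.3, "yaw": 0},
  {"x": 0, "y": 0, "z": 0.3, "yaw": 0},
  {"x": 0, "y": 0, "z": 0.2, "yaw": 0},
  {"x": 0, "y": 0, "z": 0.2, "yaw": 0},
  {"x": 0, "y": 0, "z": 0.15, "yaw": 0},
  {"x": 0, "y": 0, "z": 0, "yaw": 0},
  {"x": 0, "y": 0, "z": 0, "yaw": 0},
])

```text
time_s: 20.62
ee_pos: [0.4904, 0.2215, 0.0357]
eef_rot: [180.0, 0.0, -4.1]
ft_force: [-0.1, -1.3, -0.3]
width: 0.103
```

```bash
python3 - <<'E'
from m import *
s=st(); im,d,c=shot('wrist','w10'); P=cloud(d,c)
cv2.imwrite('pics/w10b.png',cv2.resize(im[80:300,180:500],(800,550),interpolation=cv2.INTER_CUBIC))
hsv=cv2.cvtColor(im,cv2.COLOR_BGR2HSV).astype(int)
E
```

```text
20.62 [0.4904 0.2215 0.0357] [ 1.7997e+02  5.0000e-02 -4.0900e+00] [-0.1 -1.3 -0.3] 0.103
```

View pics/w10b.png

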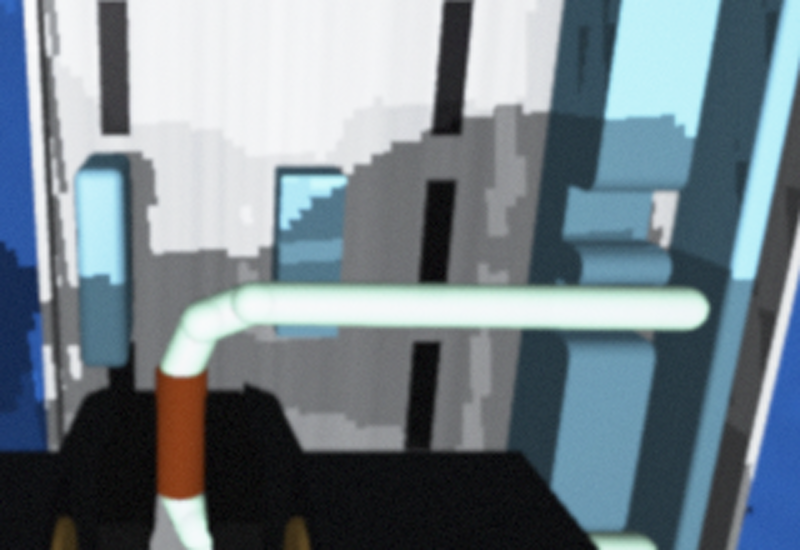

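The leg sits in the notch mouth, between the lips at rows 283 and 333. Lower the last 4–5 mm.

play_rows([
  {"x": 0, "y": 0, "z": 0.06, "yaw": 0},
  {"x": 0, "y": 0, "z": 0.06, "yaw": 0},
  {"x": 0, "y": 0, "z": 0.06, "yaw": 0},
  {"x": 0, "y": 0, "z": 0, "yaw": 0},
  {"x": 0, "y": 0, "z": 0, "yaw": 0},
])

```text
time_s: 21.08
ee_pos: [0.4911, 0.2217, 0.0317]
eef_rot: [-180.0, -0.0, -4.1]
ft_force: [-1.0, -1.9, 2.1]
width: 0.1
```

play_rows([
  {"x": 0, "y": 0, "z": 0.03, "yaw": 0},
  {"x": 0, "y": 0, "z": 0, "yaw": 0},
  {"x": 0, "y": 0, "z": 0, "yaw": 0},
])

```text
time_s: 21.33
ee_pos: [0.4911, 0.2216, 0.0309]
eef_rot: [-180.0, -0.0, -4.1]
ft_force: [-0.4, -1.6, 1.4]
width: 0.101
```

play_rows([
  {"x": 0, "y": 0, "z": 0, "yaw": 0},
  {"x": 0, "y": 0, "z": 0, "yaw": 0},
  {"x": 0, "y": 0, "z": 0, "yaw": 0},
  {"x": 0, "y": 0, "z": 0, "yaw": 0},
  {"x": 0, "y": 0, "z": 0, "yaw": 0},
  {"x": 0, "y": 0, "z": -0.3, "yaw": 0},
  {"x": 0, "y": 0, "z": -0.6, "yaw": 0},
  {"x": 0, "y": 0, "z": -0.8, "yaw": 0},
  {"x": 0, "y": 0, "z": -0.8, "yaw": 0},
  {"x": 0, "y": 0, "z": -0.5, "yaw": 0},
  {"x": 0, "y": 0, "z": 0, "yaw": 0},
  {"x": 0, "y": 0, "z": 0, "yaw": 0},
], gripper=168)

```text
time_s: 22.33
ee_pos: [0.4914, 0.222, 0.1066]
eef_rot: [-179.9, -0.1, -4.1]
ft_force: [0.5, -0.4, -0.1]
width: 0.341
```

play_rows([
  {"x": 0.1, "y": 1, "z": -0.6, "yaw": 0},
  {"x": 0.1, "y": 1, "z": -0.6, "yaw": 0},
  {"x": 0.1, "y": 1, "z": -0.6, "yaw": 0},
  {"x": 0.1, "y": 1, "z": -0.6, "yaw": 0},
  {"x": 0.1, "y": 1, "z": -0.6, "yaw": 0},
  {"x": 0.1, "y": 1, "z": -0.6, "yaw": 0},
  {"x": 0.1, "y": 0, "z": 0, "yaw": 0},
  {"x": 0, "y": 0, "z": 0, "yaw": 0},
  {"x": 0, "y": 0, "z": 0, "yaw": 0},
], gripper=130)

```text
time_s: 23.08
ee_pos: [0.4967, 0.071, 0.1941]
eef_rot: [-180.0, 0.1, -4.1]
ft_force: [-0.0, 0.1, 0.7]
width: 0.489
```

```bash
python3 - <<'E'
from m import *
s=st(); im,d,c=shot('wrist','w11'); P=cloud(d,c)
cv2.imwrite('pics/w11b.png',cv2.resize(im[:260,100:420],(738,600),interpolation=cv2.INTER_CUBIC))
tubes('w11'); shot('scene','s11'); tubes('s11')
E
```

```text
23.08 [0.4967 0.071  0.1941] [-1.7999e+02  1.4000e-01 -4.1300e+00] [-0.   0.1  0.7] 0.489
w11 sleeve [ 0.5518 -0.1954] rect centre [ 0.5613 -0.18  ] size [45.8 21.3] yaw 45.1 sleeve-from-centre [ 0.5275 -0.214 ] (np.int64(185), np.int64(25))
```

View pics/w11b.png

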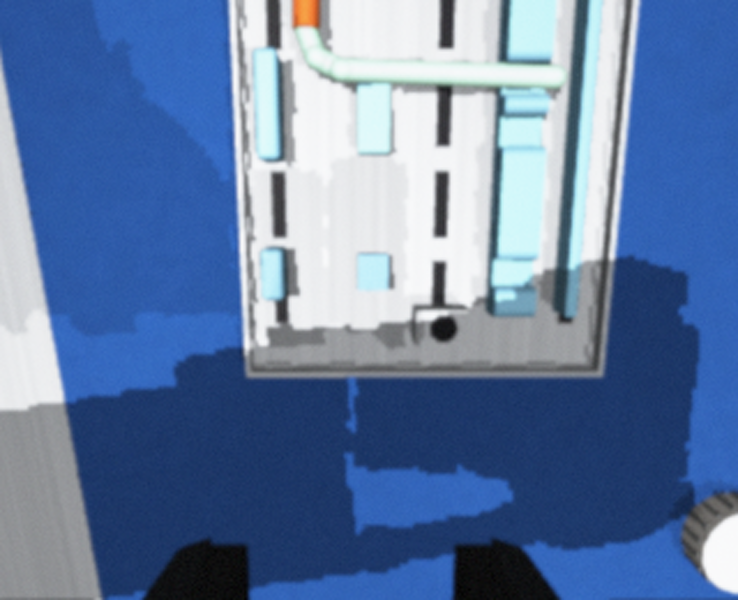

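The -y leg sits in its notch (535,75) and the bend is between the stops. On to tube A.

play_rows([
  {"x": 0.27, "y": 0.97, "z": 0, "yaw": 0},
  {"x": 0.27, "y": 0.97, "z": 0, "yaw": 0},
  {"x": 0.27, "y": 0.97, "z": 0, "yaw": 0},
  {"x": 0.27, "y": 0.97, "z": 0, "yaw": 0},
  {"x": 0.27, "y": 0.97, "z": 0, "yaw": 0},
  {"x": 0.27, "y": 0.97, "z": 0, "yaw": 0},
  {"x": 0.27, "y": 0.97, "z": 0, "yaw": 0},
  {"x": 0.27, "y": 0.97, "z": 0, "yaw": 0},
  {"x": 0.27, "y": 0.97, "z": 0, "yaw": 0},
  {"x": 0.27, "y": 0.97, "z": 0.4, "yaw": 0},
  {"x": 0.2, "y": 1, "z": 0.6, "yaw": 0},
  {"x": 0, "y": 0, "z": 0, "yaw": -0.8},
])

```text
time_s: 24.18
ee_pos: [0.5497, -0.2031, 0.1666]
eef_rot: [-180.0, 0.3, 0.7]
ft_force: [-0.4, -0.2, -0.3]
width: 0.492
```

play_rows([
  {"x": 0, "y": 0, "z": 0, "yaw": -0.73},
  {"x": 0, "y": 0, "z": 0, "yaw": 0},
  {"x": 0, "y": 0, "z": 0, "yaw": 0},
])

```text
time_s: 24.43
ee_pos: [0.5505, -0.2001, 0.1694]
eef_rot: [-179.9, 0.1, 5.0]
ft_force: [-0.1, -0.1, -0.9]
width: 0.488
```

```bash
python3 - <<'E'
from m import *
s=st(); im,d,c=shot('wrist','w12'); tubes('w12'); shot('scene','s12'); tubes('s12')
E
```

```text
24.43 [ 0.5505 -0.2001  0.1694] [-1.7993e+02  1.0000e-01  5.0300e+00] [-0.1 -0.1 -0.9] 0.488
w12 sleeve [ 0.5531 -0.201 ] rect centre [ 0.5988 -0.1961] size [99.5 60.2] yaw 5.0 sleeve-from-centre [ 0.551  -0.2003] (np.int64(1786), np.int64(214))
```

play_rows([
  {"x": 0.03, "y": 0, "z": 0.9, "yaw": 0},
  {"x": 0, "y": 0, "z": 0.9, "yaw": 0},
  {"x": 0, "y": 0, "z": 0.9, "yaw": 0},
  {"x": 0, "y": 0, "z": 0.9, "yaw": 0},
  {"x": 0, "y": 0, "z": 0.9, "yaw": 0},
  {"x": 0, "y": 0, "z": 0.8, "yaw": 0},
  {"x": 0, "y": 0, "z": 0.6, "yaw": 0},
  {"x": 0, "y": 0, "z": 0.4, "yaw": 0},
  {"x": 0, "y": 0, "z": 0.27, "yaw": 0},
  {"x": 0, "y": 0, "z": 0, "yaw": 0},
  {"x": 0, "y": 0, "z": 0, "yaw": 0},
])

```text
time_s: 25.45
ee_pos: [0.5519, -0.201, 0.0068]
eef_rot: [180.0, -0.0, 5.1]
ft_force: [0.7, 0.0, -0.6]
width: 0.489
```

play_rows([
  {"x": 0, "y": 0, "z": 0, "yaw": 0},
  {"x": 0, "y": 0, "z": 0, "yaw": 0},
  {"x": 0, "y": 0, "z": 0, "yaw": 0},
  {"x": 0, "y": 0, "z": 0, "yaw": 0},
  {"x": 0, "y": 0, "z": 0, "yaw": 0},
  {"x": 0, "y": 0, "z": 0, "yaw": 0},
  {"x": 0, "y": 0, "z": 0, "yaw": 0},
  {"x": 0, "y": 0, "z": 0, "yaw": 0},
  {"x": 0, "y": 0, "z": 0, "yaw": 0},
], gripper=255, force=30)

```text
time_s: 26.2
ee_pos: [0.5517, -0.2013, 0.0069]
eef_rot: [180.0, -0.0, 5.1]
ft_force: [-1.3, 0.4, 3.5]
width: 0.095
```

play_rows([
  {"x": 0, "y": 0, "z": -0.2, "yaw": 0},
  {"x": 0, "y": 0, "z": -0.4, "yaw": 0},
  {"x": 0, "y": 0, "z": -0.6, "yaw": 0},
  {"x": 0, "y": 0, "z": -0.8, "yaw": 0},
  {"x": 0, "y": 0, "z": -0.8, "yaw": 0},
  {"x": 0, "y": 0, "z": -0.8, "yaw": 0},
  {"x": 0, "y": 0, "z": -0.8, "yaw": 0},
  {"x": 0, "y": 0, "z": -0.4, "yaw": 0.75},
  {"x": 0, "y": 0, "z": 0, "yaw": 0.77},
  {"x": 0, "y": 0, "z": 0, "yaw": 0},
])

```text
time_s: 27.03
ee_pos: [0.5523, -0.2015, 0.1285]
eef_rot: [179.9, -0.2, -4.1]
ft_force: [0.2, 0.7, -0.4]
width: 0.099
```

play_rows([
  {"x": -0.26, "y": -0.99, "z": 0, "yaw": 0},
  {"x": -0.26, "y": -0.99, "z": 0, "yaw": 0},
  {"x": -0.26, "y": -0.99, "z": 0, "yaw": 0},
  {"x": -0.26, "y": -0.99, "z": 0, "yaw": 0},
  {"x": -0.26, "y": -0.99, "z": 0, "yaw": 0},
  {"x": -0.26, "y": -0.99, "z": 0, "yaw": 0},
  {"x": -0.26, "y": -0.99, "z": 0, "yaw": 0},
  {"x": -0.26, "y": -0.99, "z": 0, "yaw": 0},
  {"x": -0.26, "y": -0.99, "z": 0, "yaw": 0},
  {"x": -0.26, "y": -0.99, "z": 0, "yaw": 0},
])

```text
time_s: 27.87
ee_pos: [0.503, 0.0514, 0.1261]
eef_rot: [180.0, 0.1, -3.9]
ft_force: [-0.1, 0.5, -0.7]
width: 0.094
```

play_rows([
  {"x": -0.26, "y": -0.99, "z": 0, "yaw": 0},
  {"x": -0.26, "y": -0.99, "z": 0, "yaw": 0},
  {"x": -0.26, "y": -0.99, "z": 0.2, "yaw": 0},
  {"x": -0.27, "y": -1, "z": 0.4, "yaw": 0},
  {"x": 0, "y": 0, "z": 0.6, "yaw": 0},
  {"x": 0, "y": 0, "z": 0.6, "yaw": 0},
  {"x": 0, "y": 0, "z": 0, "yaw": 0},
  {"x": 0, "y": 0, "z": 0, "yaw": 0},
  {"x": 0, "y": 0, "z": 0, "yaw": 0},
])

```text
time_s: 28.62
ee_pos: [0.4849, 0.151, 0.0818]
eef_rot: [180.0, 0.0, -4.0]
ft_force: [0.4, 0.1, 0.1]
width: 0.094
```

```bash
cat >> m.py <<'E'
def legs(name,cols,rows,rcols,rlo,rhi):
    im,d,c=load(name); P=cloud(d,c); g=cv2.cvtColor(im,cv2.COLOR_BGR2GRAY).astype(float)
    for u in cols:
        dg=np.gradient(g[rows[0]:rows[1],u]); a=rows[0]+dg.argmax(); b=rows[0]+dg.argmin(); v=(a+b)/2
        q=P[int(round(v)),u]; print('leg',u,v,b-a,q.round(4),ray(c,u,v,q[2]-.004).round(4))
    p=g[:,rcols[0]:rcols[1]].mean(1); dg=np.gradient(p)
    for i in range(rlo,rhi):
        if abs(dg[i])>4 and abs(dg[i])==np.abs(dg[i-2:i+3]).max():
            w=np.abs(dg[i-1:i+2]); s=i+(w*[-1,0,1]).sum()/w.sum(); print(round(s,1),round(dg[i]),ray(c,sum(rcols)/2-.5,s,.0375).round(4),P[i-2,rcols[0]+4,2].round(4),P[i+2,rcols[0]+4,2].round(4))
E
python3 - <<'E'
from m import *
s=st(); im,d,c=shot('wrist','w13')
cv2.imwrite('pics/w13b.png',cv2.resize(im[:300],(800,469),interpolation=cv2.INTER_CUBIC))
legs('w13',(290,340,380,400,430,450),(185,218),(393,401),100,192)
E
```

```text
28.62 [0.4849 0.151  0.0818] [180.     0.    -3.99] [0.4 0.1 0.1] 0.094
leg 290 201.0 16 [0.5053 0.1778 0.0864] [0.5057 0.1764 0.0824]
leg 340 200.5 15 [0.5282 0.1762 0.0849] [0.5292 0.1745 0.0809]
leg 380 200.5 15 [0.5464 0.1748 0.0847] [0.548  0.1731 0.0807]
leg 400 200.5 15 [0.5559 0.1739 0.0839] [0.5577 0.1721 0.0799]
leg 430 200.0 16 [0.5691 0.1732 0.0848] [0.5713 0.1717 0.0808]
leg 450 200.0 16 [0.5791 0.172  0.0833] [0.5816 0.1705 0.0793]
121.2 -31 [0.5719 0.2043 0.0375] 0.0378 0.0367
141.2 45 [0.5725 0.1929 0.0375] 0.0357 0.0348
154.0 -42 [0.5729 0.1854 0.0375] 0.034 0.0297
159.1 13 [0.5731 0.1824 0.0375] 0.0327 0.036
170.4 10 [0.5735 0.1756 0.0375] 0.0372 0.0147
180.0 -5 [0.5738 0.1697 0.0375] 0.0154 0.015
184.8 -11 [0.574  0.1667 0.0375] 0.0143 0.0343
188.3 12 [0.5741 0.1645 0.0375] 0.0334 0.0364
```

View pics/w13b.png

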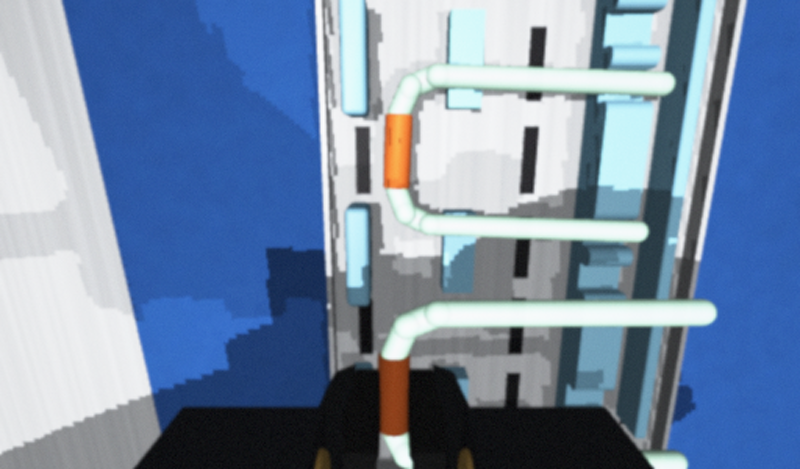

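The leg is centred over notch y = -44 within about 0.5 mm, and the first tube lies home behind it. Lower.

play_rows([
  {"x": 0, "y": 0, "z": 0.3, "yaw": 0},
  {"x": 0, "y": 0, "z": 0.3, "yaw": 0},
  {"x": 0, "y": 0, "z": 0.3, "yaw": 0},
  {"x": 0, "y": 0, "z": 0.3, "yaw": 0},
  {"x": 0, "y": 0, "z": 0.2, "yaw": 0},
  {"x": 0, "y": 0, "z": 0.2, "yaw": 0},
  {"x": 0, "y": 0, "z": 0.15, "yaw": 0},
  {"x": 0, "y": 0, "z": 0.06, "yaw": 0},
  {"x": 0, "y": 0, "z": 0.06, "yaw": 0},
  {"x": 0, "y": 0, "z": 0.05, "yaw": 0},
  {"x": 0, "y": 0, "z": 0, "yaw": 0},
  {"x": 0, "y": 0, "z": 0, "yaw": 0},
])

```text
time_s: 29.67
ee_pos: [0.4849, 0.1512, 0.0336]
eef_rot: [-180.0, -0.0, -4.0]
ft_force: [0.0, -1.5, 0.6]
width: 0.1
```

play_rows([
  {"x": 0, "y": 0, "z": 0.03, "yaw": 0},
  {"x": 0, "y": 0, "z": 0, "yaw": 0},
  {"x": 0, "y": 0, "z": 0, "yaw": 0},
])

```text
time_s: 29.92
ee_pos: [0.485, 0.1512, 0.0329]
eef_rot: [-180.0, -0.0, -4.0]
ft_force: [0.3, -0.6, -0.0]
width: 0.097
```

play_rows([
  {"x": 0, "y": 0, "z": 0, "yaw": 0},
  {"x": 0, "y": 0, "z": 0, "yaw": 0},
  {"x": 0, "y": 0, "z": 0, "yaw": 0},
  {"x": 0, "y": 0, "z": 0, "yaw": 0},
  {"x": 0, "y": 0, "z": 0, "yaw": 0},
  {"x": 0, "y": 0, "z": -0.3, "yaw": 0},
  {"x": 0, "y": 0, "z": -0.6, "yaw": 0},
  {"x": 0, "y": 0, "z": -0.8, "yaw": 0},
  {"x": 0, "y": 0, "z": -0.8, "yaw": 0},
  {"x": 0, "y": 0, "z": -0.8, "yaw": 0},
  {"x": 0, "y": 0, "z": -0.8, "yaw": 0},
  {"x": 0, "y": 0, "z": -0.8, "yaw": 0},
], gripper=168)

```text
time_s: 30.92
ee_pos: [0.4847, 0.1512, 0.1568]
eef_rot: [-180.0, -0.0, -4.0]
ft_force: [0.5, 0.3, 0.1]
width: 0.34
```

play_rows([
  {"x": 0.3, "y": 0.5, "z": -0.6, "yaw": 0},
  {"x": 0.3, "y": 0.5, "z": -0.6, "yaw": 0},
  {"x": 0.3, "y": 0.5, "z": -0.6, "yaw": 0},
  {"x": 0.3, "y": 0.5, "z": 0, "yaw": 0},
  {"x": 0.3, "y": 0, "z": 0, "yaw": 0},
  {"x": 0, "y": 0, "z": 0, "yaw": 0},
  {"x": 0, "y": 0, "z": 0, "yaw": 0},
])

```text
time_s: 31.5
ee_pos: [0.5184, 0.0989, 0.1997]
eef_rot: [-180.0, 0.1, -4.1]
ft_force: [0.4, 0.0, 0.3]
width: 0.339
```

```bash
python3 - <<'E'
from m import *
s=st(); im,d,c=shot('wrist','w14'); P=cloud(d,c)
cv2.imwrite('pics/w14b.png',cv2.resize(im[:240,110:400],(725,600),interpolation=cv2.INTER_CUBIC))
hsv=cv2.cvtColor(im,cv2.COLOR_BGR2HSV).astype(int);H,S,V=hsv[...,0],hsv[...,1],hsv[...,2]
o=np.array([.5391,.2164]);a=np.radians(-4.05);R2=np.array([[np.cos(a),np.sin(a)],[-np.sin(a),np.cos(a)]])
C=(P[...,:2]-o)@R2.T
g=(H>60)&(H<88)&(S>8)&(S<60)&(V>150)
for y in(-96,-44,-26,26):
  for x0,x1 in((-36,-12),(0,20),(30,48)):
    m=(abs(C[...,1]-y)<6)&(C[...,0]>x0)&(C[...,0]<x1)&(P[...,2]>.029)&(P[...,2]<.045)
    if y!=0 and m.sum(): print(y,(x0,x1),m.sum(),'top z p90',np.percentile(P[m][:,2],[50,85]).round(4),'y',np.median(C[m][:,1]).round(4))
E
```

```text
31.5 [0.5184 0.0989 0.1997] [-1.7999e+02  7.0000e-02 -4.0600e+00] [0.4 0.  0.3] 0.339
```

View pics/w14b.png

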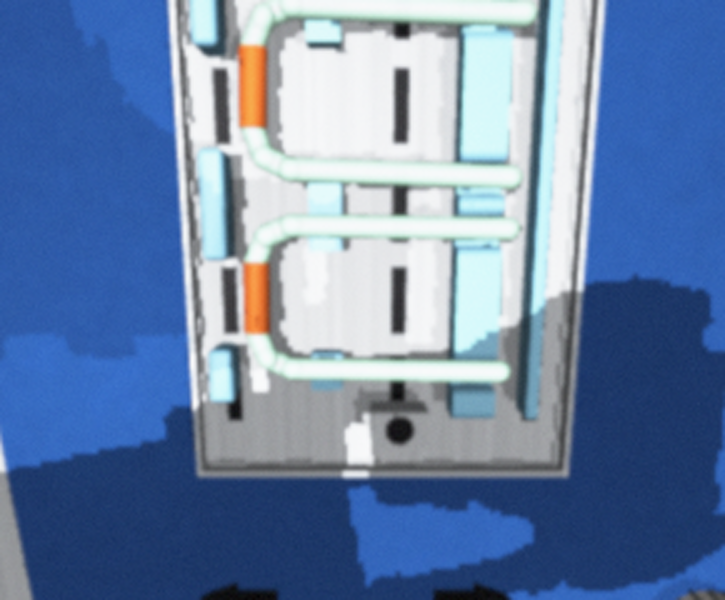

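Both tubes lie with their legs across the rests and in the notches: berth 2 legs at rows 13 and 175, berth 1 legs at rows 228 and 371. My height check used mm on metre data, so I repeat it.

```bash
python3 - <<'E'
from m import *
im,d,c=load('w14'); P=cloud(d,c)
o=np.array([.5391,.2164]);a=np.radians(-4.05);R2=np.array([[np.cos(a),np.sin(a)],[-np.sin(a),np.cos(a)]])
C=1000*(P[...,:2]-o)@R2.T
f=2.5
for nm,pts in dict(b2p=[(300,12),(400,13),(520,14)],b2m=[(300,171),(400,175),(510,178)],b1p=[(300,224),(400,227),(510,229)],b1m=[(300,369),(400,370),(500,372)],rail=[(485,100),(475,290)]).items():
  for u,v in pts:
    x,y=int(110+u/f),int(v/f); w=P[max(0,y-2):y+3,x-1:x+2,2]; print(nm,C[y,x].round(1),'top z',np.sort(w.ravel())[-5:].mean().round(4))
im,_,c=shot('scene','s15'); 
# third tube check: pale green pixels on mat outside cassette
hsv=cv2.cvtColor(im,cv2.COLOR_BGR2HSV).astype(int);H,S,V=hsv[...,0],hsv[...,1],hsv[...,2]
g=(H>60)&(H<90)&(S>15)&(S<90)&(V>130); lab,n=nd.label(nd.binary_dilation(g))
for i in range(1,n+1):
  if (lab==i).sum()>15: v,u=np.nonzero(lab==i); print('green',(lab==i).sum(),u.mean().round(),v.mean().round(),ray(c,u.mean(),v.mean(),.02).round(3))
E
```

```text
b2p [-30.7  26.3] top z 0.0357
b2p [ 2.7 25.6] top z 0.0349
b2p [42.8 25.6] top z 0.0356
b2m [-31.7 -23.8] top z 0.0357
b2m [  3.5 -25.4] top z 0.0354
b2m [ 42.5 -26.2] top z 0.0358
b1p [-32.  -41.4] top z 0.0979
b1p [  3.8 -42.2] top z 0.0354
b1p [ 43.1 -43.1] top z 0.0357
b1m [-33.2 -93.8] top z 0.0358
b1m [  4.6 -94.5] top z 0.0364
b1m [ 42.4 -94.5] top z 0.0359
rail [32.  -1.5] top z 0.0368
rail [ 31.3 -64.9] top z 0.0372
green 37 321.0 24.0 [-1.37  -0.258  0.02 ]
green 18 297.0 73.0 [-0.63 -0.23  0.02]
green 19 332.0 75.0 [-0.658 -0.04   0.02 ]
green 102 311.0 227.0 [0.519 0.121 0.02 ]
green 201 328.0 232.0 [0.522 0.183 0.02 ]
green 105 346.0 236.0 [0.528 0.244 0.02 ]
green 283 498.0 260.0 [0.496 0.728 0.02 ]
```

Leg tops are at z = 0.035–0.036 against the expected 0.036, so both tubes are home. No third green tube is on the mat. Back to the bar tab.

play_rows([
  {"x": 0, "y": 0, "z": -1, "yaw": 0},
  {"x": 0, "y": 0, "z": -1, "yaw": 0},
  {"x": 0, "y": 0, "z": -1, "yaw": 0},
  {"x": 0, "y": 0, "z": -1, "yaw": 0},
  {"x": 0, "y": 0, "z": -1, "yaw": 0},
  {"x": 0, "y": 0, "z": -1, "yaw": 0},
  {"x": 0, "y": 0, "z": -1, "yaw": 0},
  {"x": 0, "y": 0, "z": -0.6, "yaw": 0},
  {"x": 0.36, "y": -0.26, "z": 0, "yaw": 0},
  {"x": 0.37, "y": -1, "z": 0, "yaw": 0},
  {"x": 0, "y": -1, "z": 0, "yaw": 0},
  {"x": 0, "y": -1, "z": 0, "yaw": 0},
], gripper=80)

```text
time_s: 32.6
ee_pos: [0.5427, 0.1801, 0.3879]
eef_rot: [180.0, 0.2, -4.1]
ft_force: [0.7, 0.0, 0.2]
width: 0.686
```

play_rows([
  {"x": 0, "y": -1, "z": 0, "yaw": 0},
  {"x": 0, "y": -1, "z": 0, "yaw": 0},
  {"x": 0, "y": -1, "z": 0, "yaw": 0},
  {"x": 0, "y": -1, "z": 0, "yaw": 0},
  {"x": 0, "y": -1, "z": 0, "yaw": 0},
  {"x": 0, "y": -1, "z": 0, "yaw": 0},
  {"x": 0, "y": -1, "z": 0, "yaw": 0},
  {"x": 0, "y": 0, "z": 0, "yaw": 0},
  {"x": 0, "y": 0, "z": 0, "yaw": 0},
])

```text
time_s: 33.35
ee_pos: [0.5541, 0.3548, 0.3871]
eef_rot: [179.9, 0.2, -3.9]
ft_force: [-1.1, 0.2, 0.6]
width: 0.688
```

```bash
python3 - <<'E'
from m import *
st(); im,d,c=shot('scene','s16'); P=cloud(d,c)
hsv=cv2.cvtColor(im,cv2.COLOR_BGR2HSV).astype(int);H,S,V=hsv[...,0],hsv[...,1],hsv[...,2]
for n,m in dict(red=((H<5)|(H>172))&(S>140)&(V>70),org=(H>5)&(H<18)&(S>140)&(V>110)).items():
  m=m&(P[...,1]>.25)&(P[...,0]>.4)&(P[...,2]>.15)&(P[...,2]<.45); v,u=np.nonzero(m); print(n,m.sum(),u.mean(),v.mean(),np.median(P[m],0).round(4),P[m].min(0).round(3),P[m].max(0).round(3))
E
```

```text
33.35 [0.5541 0.3548 0.3871] [179.86   0.2   -3.87] [-1.1  0.2  0.6] 0.688
red 2 397.0 185.5 [0.5624 0.372  0.2988] [0.56  0.372 0.295] [0.565 0.372 0.302]
org 12 395.75 176.75 [0.5582 0.3638 0.3256] [0.554 0.362 0.311] [0.562 0.365 0.34 ]
```

play_rows([
  {"x": 0.04, "y": -0.04, "z": 0.5, "yaw": 0},
  {"x": 0, "y": 0, "z": 0.6, "yaw": 0},
  {"x": 0, "y": 0, "z": 0.6, "yaw": 0},
  {"x": 0, "y": 0, "z": 0.6, "yaw": 0},
  {"x": 0, "y": 0, "z": 0.6, "yaw": 0},
  {"x": 0, "y": 0, "z": 0.46, "yaw": 0},
  {"x": 0, "y": 0, "z": 0, "yaw": 0},
  {"x": 0, "y": 0, "z": 0, "yaw": 0},
])

```text
time_s: 34.07
ee_pos: [0.5556, 0.3532, 0.305]
eef_rot: [179.9, 0.1, -4.1]
ft_force: [-0.8, 0.3, 0.4]
width: 0.69
```

play_rows([
  {"x": 0, "y": 0, "z": 0, "yaw": 0},
  {"x": 0, "y": 0, "z": 0, "yaw": 0},
  {"x": 0, "y": 0, "z": 0, "yaw": 0},
  {"x": 0, "y": 0, "z": 0, "yaw": 0},
  {"x": 0, "y": 0, "z": 0, "yaw": 0},
  {"x": 0, "y": 0, "z": 0, "yaw": 0},
  {"x": 0, "y": 0, "z": 0, "yaw": 0},
  {"x": 0, "y": 0, "z": 0, "yaw": 0},
  {"x": 0, "y": 0, "z": 0, "yaw": 0},
], gripper=255, force=12)

```text
time_s: 34.82
ee_pos: [0.5533, 0.3545, 0.3064]
eef_rot: [180.0, 0.3, -4.0]
ft_force: [-7.8, -0.2, 3.4]
width: 0.134
```

```bash
python3 - <<'E'
import numpy as np
r=11.28
a=np.radians(np.linspace(90,4,32))
print(np.round(r*np.diff(np.cos(a)),2).tolist()); print(np.round(-r*np.diff(np.sin(a)),2).tolist())
E
```

```text
[0.55, 0.54, 0.54, 0.54, 0.53, 0.53, 0.52, 0.51, 0.5, 0.49, 0.48, 0.46, 0.45, 0.43, 0.42, 0.4, 0.38, 0.36, 0.34, 0.32, 0.3, 0.28, 0.25, 0.23, 0.2, 0.18, 0.15, 0.13, 0.1, 0.08, 0.05]
[0.01, 0.04, 0.07, 0.09, 0.12, 0.14, 0.17, 0.19, 0.22, 0.24, 0.27, 0.29, 0.31, 0.33, 0.35, 0.37, 0.39, 0.41, 0.43, 0.44, 0.46, 0.47, 0.48, 0.5, 0.51, 0.52, 0.52, 0.53, 0.54, 0.54, 0.54]
```

play_rows([
  {"x": -0.04, "y": 0.55, "z": 0.01, "yaw": 0},
  {"x": 0, "y": 0.54, "z": 0.04, "yaw": 0},
  {"x": 0, "y": 0.54, "z": 0.07, "yaw": 0},
  {"x": 0, "y": 0.54, "z": 0.09, "yaw": 0},
  {"x": 0, "y": 0.53, "z": 0.12, "yaw": 0},
  {"x": 0, "y": 0.53, "z": 0.14, "yaw": 0},
  {"x": 0, "y": 0.52, "z": 0.17, "yaw": 0},
  {"x": 0, "y": 0.51, "z": 0.19, "yaw": 0},
  {"x": 0, "y": 0.5, "z": 0.22, "yaw": 0},
  {"x": 0, "y": 0.49, "z": 0.24, "yaw": 0},
  {"x": 0, "y": 0.48, "z": 0.27, "yaw": 0},
])

```text
time_s: 35.73
ee_pos: [0.5432, 0.2106, 0.2685]
eef_rot: [180.0, 0.2, -4.0]
ft_force: [-7.7, -2.9, 8.1]
width: 0.13
```

play_rows([
  {"x": 0, "y": 0.46, "z": 0.29, "yaw": 0},
  {"x": 0, "y": 0.45, "z": 0.31, "yaw": 0},
  {"x": 0, "y": 0.43, "z": 0.33, "yaw": 0},
  {"x": 0, "y": 0.42, "z": 0.35, "yaw": 0},
  {"x": 0, "y": 0.4, "z": 0.37, "yaw": 0},
  {"x": 0, "y": 0.38, "z": 0.39, "yaw": 0},
  {"x": 0, "y": 0.36, "z": 0.41, "yaw": 0},
  {"x": 0, "y": 0.34, "z": 0.43, "yaw": 0},
  {"x": 0, "y": 0.32, "z": 0.44, "yaw": 0},
  {"x": 0, "y": 0.3, "z": 0.46, "yaw": 0},
  {"x": 0, "y": 0.28, "z": 0.47, "yaw": 0},
])

```text
time_s: 36.65
ee_pos: [0.5358, 0.1068, 0.1603]
eef_rot: [179.9, 0.2, -4.0]
ft_force: [-6.4, -1.6, 2.4]
width: 0.131
```

play_rows([
  {"x": 0, "y": 0.25, "z": 0.48, "yaw": 0},
  {"x": 0, "y": 0.23, "z": 0.5, "yaw": 0},
  {"x": 0, "y": 0.2, "z": 0.51, "yaw": 0},
  {"x": 0, "y": 0.18, "z": 0.52, "yaw": 0},
  {"x": 0, "y": 0.15, "z": 0.52, "yaw": 0},
  {"x": 0, "y": 0.13, "z": 0.53, "yaw": 0},
  {"x": 0, "y": 0, "z": 0, "yaw": 0},
])

```text
time_s: 37.23
ee_pos: [0.5338, 0.0786, 0.0818]
eef_rot: [179.9, 0.2, -4.0]
ft_force: [-2.6, -2.3, 0.5]
width: 0.13
```

The bar is at about 12°. A deep pinch would meet the tray rim near the closed position, so I release, shut the fingers and press on the tab from above.

play_rows([
  {"x": 0, "y": 0, "z": 0, "yaw": 0},
  {"x": 0, "y": 0, "z": 0, "yaw": 0},
  {"x": 0, "y": 0, "z": 0, "yaw": 0},
  {"x": 0, "y": 0, "z": 0, "yaw": 0},
  {"x": 0, "y": 0, "z": -0.4, "yaw": 0},
  {"x": 0, "y": 0, "z": -0.8, "yaw": 0},
  {"x": 0, "y": 0, "z": -0.8, "yaw": 0},
  {"x": 0, "y": 0, "z": -0.4, "yaw": 0},
  {"x": 0, "y": 0.32, "z": 0, "yaw": 0},
  {"x": 0, "y": 0, "z": 0, "yaw": 0},
], gripper=120)

```text
time_s: 38.07
ee_pos: [0.5357, 0.0709, 0.1455]
eef_rot: [180.0, -0.1, -4.0]
ft_force: [0.0, 0.0, 1.3]
width: 0.532
```

play_rows([
  {"x": 0, "y": 0, "z": 0, "yaw": 0},
  {"x": 0, "y": 0, "z": 0, "yaw": 0},
  {"x": 0, "y": 0, "z": 0, "yaw": 0},
  {"x": 0, "y": 0, "z": 0, "yaw": 0},
  {"x": 0, "y": 0, "z": 0, "yaw": 0},
  {"x": 0, "y": 0, "z": 0, "yaw": 0},
  {"x": 0, "y": 0, "z": 0, "yaw": 0},
  {"x": 0, "y": 0, "z": 0, "yaw": 0},
], gripper=255)

```text
time_s: 38.73
ee_pos: [0.5351, 0.0717, 0.1444]
eef_rot: [180.0, 0.0, -4.0]
ft_force: [0.7, 0.6, -0.2]
width: 0.009
```

```bash
cat >> m.py <<'E'
def bar(name):
    im,d,c=load(name); P=cloud(d,c); hsv=cv2.cvtColor(im,cv2.COLOR_BGR2HSV).astype(int);H,S,V=hsv[...,0],hsv[...,1],hsv[...,2]
    for n,m in dict(red=((H<5)|(H>172))&(S>140)&(V>60),org=(H>5)&(H<18)&(S>140)&(V>90)).items():
        m=m&(abs(P[...,1]-.09)<.05)&(abs(P[...,0]-.535)<.03)&(P[...,2]>.03)&(P[...,2]<.16)
        if m.sum(): v,u=np.nonzero(m); print(n,m.sum(),u.mean().round(1),v.mean().round(1),np.median(P[m],0).round(4),P[m].min(0).round(4),P[m].max(0).round(4))
E
python3 - <<'E'
from m import *
st(); shot('wrist','w17'); bar('w17')
E
```

```text
38.73 [0.5351 0.0717 0.1444] [ 1.80e+02  1.00e-02 -4.03e+00] [ 0.7  0.6 -0.2] 0.009
red 324 248.6 166.1 [0.5365 0.1074 0.1075] [0.5278 0.069  0.1005] [0.5419 0.113  0.11  ]
org 848 248.5 213.2 [0.5342 0.0782 0.1045] [0.5279 0.0638 0.1008] [0.5407 0.0903 0.1453]
```

play_rows([
  {"x": 0, "y": 0, "z": 0.5, "yaw": 0},
  {"x": 0, "y": 0, "z": 0.5, "yaw": 0},
  {"x": 0, "y": 0, "z": 0.4, "yaw": 0},
  {"x": 0, "y": 0, "z": 0.3, "yaw": 0},
  {"x": 0, "y": 0, "z": 0.3, "yaw": 0},
  {"x": 0, "y": 0, "z": 0.3, "yaw": 0},
  {"x": 0, "y": 0, "z": 0.3, "yaw": 0},
  {"x": 0, "y": 0, "z": 0.3, "yaw": 0},
  {"x": 0, "y": 0, "z": 0.3, "yaw": 0},
  {"x": 0, "y": 0, "z": 0.2, "yaw": 0},
  {"x": 0, "y": 0, "z": 0, "yaw": 0},
])

```text
time_s: 39.7
ee_pos: [0.5342, 0.0717, 0.0581]
eef_rot: [180.0, 0.1, -4.0]
ft_force: [-0.8, 0.1, -0.2]
width: 0.003
```

play_rows([
  {"x": 0, "y": 0, "z": 0.1, "yaw": 0},
  {"x": 0, "y": 0, "z": 0.1, "yaw": 0},
  {"x": 0, "y": 0, "z": 0.1, "yaw": 0},
  {"x": 0, "y": 0, "z": 0.06, "yaw": 0},
  {"x": 0, "y": 0, "z": 0, "yaw": 0},
  {"x": 0, "y": 0, "z": 0, "yaw": 0},
])

```text
time_s: 40.2
ee_pos: [0.5351, 0.0717, 0.0505]
eef_rot: [-180.0, -0.0, -4.0]
ft_force: [0.4, -0.2, 0.4]
width: 0.005
```

```bash
python3 - <<'E'
from m import *
st(); im,_,_=shot('wrist','w18'); bar('w18'); cv2.imwrite('pics/w18b.png',im[60:])
E
```

```text
40.2 [0.5351 0.0717 0.0505] [-179.99   -0.     -4.03] [ 0.4 -0.2  0.4] 0.005
red 494 247.6 203.4 [0.5359 0.0999 0.0583] [0.5307 0.0921 0.0522] [0.5411 0.1051 0.06  ]
org 143 247.6 232.5 [0.5347 0.0821 0.0495] [0.5289 0.0805 0.0481] [0.5401 0.0841 0.0507]
```

View pics/w18b.png

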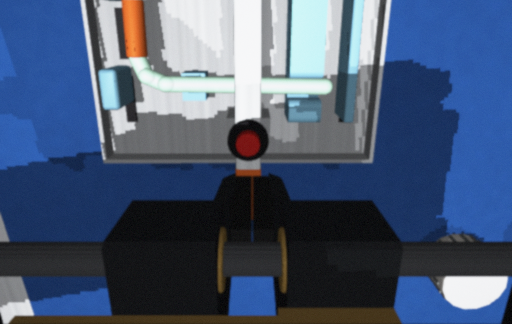

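The fingertips are on the tab and the bar is following down, about 3–4 mm above home. Press the rest.

play_rows([
  {"x": 0, "y": 0, "z": 0.04, "yaw": 0},
  {"x": 0, "y": 0, "z": 0.04, "yaw": 0},
  {"x": 0, "y": 0, "z": 0.04, "yaw": 0},
  {"x": 0, "y": 0, "z": 0.04, "yaw": 0},
  {"x": 0, "y": 0, "z": 0, "yaw": 0},
  {"x": 0, "y": 0, "z": 0, "yaw": 0},
])

```text
time_s: 40.75
ee_pos: [0.5351, 0.0717, 0.0464]
eef_rot: [-180.0, 0.0, -4.0]
ft_force: [0.1, 0.1, -0.1]
width: 0.008
```

```bash
python3 - <<'E'
from m import *
st(); im,_,_=shot('wrist','w19'); bar('w19')
E
```

```text
40.75 [0.5351 0.0717 0.0464] [-180.      0.     -4.04] [ 0.1  0.1 -0.1] 0.008
red 499 247.6 204.4 [0.5359 0.0998 0.0549] [0.5306 0.0917 0.0482] [0.541  0.1051 0.0567]
org 123 247.7 232.9 [0.5346 0.0821 0.0457] [0.5288 0.0805 0.0444] [0.5404 0.0842 0.0472]
```

play_rows([
  {"x": 0, "y": 0, "z": 0.04, "yaw": 0},
  {"x": 0, "y": 0, "z": 0, "yaw": 0},
  {"x": 0, "y": 0, "z": 0, "yaw": 0},
])

```text
time_s: 41.05
ee_pos: [0.5352, 0.0717, 0.0462]
eef_rot: [180.0, 0.0, -4.0]
ft_force: [-2.0, -1.4, 6.8]
width: 0.003
```

play_rows([
  {"x": 0, "y": 0, "z": 0.04, "yaw": 0},
  {"x": 0, "y": 0, "z": 0, "yaw": 0},
  {"x": 0, "y": 0, "z": 0, "yaw": 0},
])

```text
time_s: 41.3
ee_pos: [0.5353, 0.0717, 0.0459]
eef_rot: [180.0, 0.0, -4.0]
ft_force: [-4.0, -0.5, 11.0]
width: 0.006
```

play_rows([
  {"x": 0, "y": 0, "z": 0.04, "yaw": 0},
  {"x": 0, "y": 0, "z": 0, "yaw": 0},
  {"x": 0, "y": 0, "z": 0, "yaw": 0},
])

```text
time_s: 41.55
ee_pos: [0.5354, 0.0717, 0.0457]
eef_rot: [180.0, 0.0, -4.0]
ft_force: [-6.0, -0.0, 16.2]
width: 0.005
```

play_rows([
  {"x": 0, "y": 0, "z": -0.5, "yaw": 0},
  {"x": 0, "y": 0, "z": -0.8, "yaw": 0},
  {"x": 0, "y": 0, "z": -0.8, "yaw": 0},
  {"x": 0, "y": 0, "z": -0.4, "yaw": 0},
  {"x": 0, "y": 0, "z": 0, "yaw": 0},
  {"x": 0, "y": 0, "z": 0, "yaw": 0},
])

```text
time_s: 42.05
ee_pos: [0.5355, 0.0717, 0.1063]
eef_rot: [-180.0, -0.1, -4.0]
ft_force: [-0.3, -0.1, -1.0]
width: 0.006
```

```bash
python3 - <<'E'
from m import *
st(); im,_,_=shot('wrist','w20'); bar('w20')
im,d,c=load('w20'); P=cloud(d,c); hsv=cv2.cvtColor(im,cv2.COLOR_BGR2HSV).astype(int);H,S,V=hsv[...,0],hsv[...,1],hsv[...,2]
m=((H<5)|(H>172))&(S>140)&(V>60)&(abs(P[...,1]-.1)<.03)
v,u=np.nonzero(m); print('pin ray',ray(c,u.mean(),v.mean(),.056).round(4))
E
```

```text
42.05 [0.5355 0.0717 0.1063] [-1.7999e+02 -8.0000e-02 -4.0300e+00] [-0.3 -0.1 -1. ] 0.006
red 267 248.2 172.7 [0.535  0.0995 0.0538] [0.5294 0.0781 0.0436] [0.5404 0.1049 0.056 ]
org 649 248.3 212.1 [0.5328 0.0703 0.0447] [0.5263 0.0569 0.0427] [0.5393 0.0833 0.0467]
pin ray [0.535  0.0999 0.056 ]
```

The bar is home, with the tab top at 0.045–0.046. The pin is at (0.5355, 0.0997) with its top at 0.056. Now move over the pin.

play_rows([
  {"x": -0.06, "y": -0.56, "z": 0, "yaw": 0},
  {"x": 0, "y": -0.56, "z": 0, "yaw": 0},
  {"x": 0, "y": 0, "z": 0.5, "yaw": 0},
  {"x": 0, "y": 0, "z": 0.5, "yaw": 0},
  {"x": 0, "y": 0, "z": 0.5, "yaw": 0},
  {"x": 0, "y": 0, "z": 0.3, "yaw": 0},
  {"x": 0, "y": 0, "z": 0.1, "yaw": 0},
  {"x": 0, "y": 0, "z": 0, "yaw": 0},
  {"x": 0, "y": 0, "z": 0, "yaw": 0},
], gripper=255, force=30)

```text
time_s: 42.85
ee_pos: [0.5355, 0.0994, 0.0581]
eef_rot: [180.0, 0.0, -4.1]
ft_force: [1.1, -1.2, -0.3]
width: 0.004
```

play_rows([
  {"x": 0, "y": 0, "z": 0.06, "yaw": 0},
  {"x": 0, "y": 0, "z": 0.06, "yaw": 0},
  {"x": 0, "y": 0, "z": 0, "yaw": 0},
  {"x": 0, "y": 0, "z": 0, "yaw": 0},
])

```text
time_s: 43.18
ee_pos: [0.5358, 0.0998, 0.0557]
eef_rot: [-180.0, -0.0, -4.0]
ft_force: [-0.0, 0.1, 0.5]
width: 0.006
```

play_rows([
  {"x": 0, "y": 0, "z": 0.06, "yaw": 0},
  {"x": 0, "y": 0, "z": 0.06, "yaw": 0},
  {"x": 0, "y": 0, "z": 0, "yaw": 0},
  {"x": 0, "y": 0, "z": 0, "yaw": 0},
])

```text
time_s: 43.52
ee_pos: [0.536, 0.0998, 0.053]
eef_rot: [-180.0, -0.1, -4.0]
ft_force: [-0.9, -1.7, 5.1]
width: -0.001
```

Pressing at about 5 N, as expected. Continue to flush at about 0.050.

play_rows([
  {"x": 0, "y": 0, "z": 0.06, "yaw": 0},
  {"x": 0, "y": 0, "z": 0.06, "yaw": 0},
  {"x": 0, "y": 0, "z": 0, "yaw": 0},
  {"x": 0, "y": 0, "z": 0, "yaw": 0},
])

```text
time_s: 43.85
ee_pos: [0.5361, 0.0998, 0.0502]
eef_rot: [-180.0, -0.0, -4.0]
ft_force: [-1.5, -1.1, 5.8]
width: 0.009
```

play_rows([
  {"x": 0, "y": 0, "z": 0.05, "yaw": 0},
  {"x": 0, "y": 0, "z": 0, "yaw": 0},
  {"x": 0, "y": 0, "z": 0, "yaw": 0},
])

```text
time_s: 44.1
ee_pos: [0.5361, 0.0998, 0.05]
eef_rot: [-180.0, -0.0, -4.0]
ft_force: [-4.5, -1.4, 13.0]
width: 0.004
```

play_rows([
  {"x": 0, "y": 0, "z": 0.05, "yaw": 0},
  {"x": 0, "y": 0, "z": 0, "yaw": 0},
  {"x": 0, "y": 0, "z": 0, "yaw": 0},
])

```text
time_s: 44.35
ee_pos: [0.5362, 0.0998, 0.0497]
eef_rot: [-180.0, -0.0, -4.0]
ft_force: [-6.4, -1.6, 20.3]
width: 0.005
```

play_rows([
  {"x": 0, "y": 0, "z": -0.4, "yaw": 0},
  {"x": 0, "y": 0, "z": -0.8, "yaw": 0},
  {"x": 0, "y": 0, "z": -0.8, "yaw": 0},
  {"x": 0, "y": 0, "z": -0.8, "yaw": 0},
  {"x": 0, "y": 0.6, "z": -0.8, "yaw": 0},
  {"x": 0, "y": 0.6, "z": -0.8, "yaw": 0},
  {"x": 0, "y": 0, "z": 0, "yaw": 0},
  {"x": 0, "y": 0, "z": 0, "yaw": 0},
])

```text
time_s: 45.02
ee_pos: [0.5344, 0.0696, 0.1579]
eef_rot: [-180.0, -0.2, -4.1]
ft_force: [0.2, -0.4, -0.4]
width: 0.006
```

```bash
python3 - <<'E'
from m import *
st(); im,d,c=shot('wrist','w21'); bar('w21'); P=cloud(d,c)
cv2.imwrite('pics/w21b.png',cv2.resize(im[:240,110:400],(725,600),interpolation=cv2.INTER_CUBIC))
o=np.array([.5391,.2164]);a=np.radians(-4.05);R2=np.array([[np.cos(a),np.sin(a)],[-np.sin(a),np.cos(a)]])
C=1000*(P[...,:2]-o)@R2.T
for y in(-96,-44,-26,26):
  for x in (-8,44):
    m=(abs(C[...,1]-y)<7)&(abs(C[...,0]-x)<3); print(y,x,m.sum(),'max z',np.percentile(P[m][:,2],95).round(4) if m.sum() else None)
for n in('scene',): shot(n,'s21')
x,dd,c2=load('s21'); x0,_,_=load('s0')
df=cv2.absdiff(x,x0).max(2); 
for n,p in dict(beaker=(.63,-.381),dishes=(.743,-.298),b1=(.771,-.024),b2=(.786,.078),b3=(.782,.226),fun=(.678,.418)).items():
  u,v=proj(c2,[*p,.03]).astype(int); print(n,'changed px',(df[v-15:v+15,u-12:u+12]>50).mean().round(3))
E
```

```text
45.02 [0.5344 0.0696 0.1579] [-1.7996e+02 -1.6000e-01 -4.1100e+00] [ 0.2 -0.4 -0.4] 0.006
red 1 257.0 199.0 [0.5374 0.0596 0.0422] [0.5374 0.0596 0.0422] [0.5374 0.0596 0.0422]
org 459 249.7 187.2 [0.5322 0.0709 0.0443] [0.5257 0.0567 0.0425] [0.5389 0.0839 0.0461]
-96 -8 118 max z 0.0346
-96 44 84 max z 0.0347
-44 -8 160 max z 0.0348
-44 44 112 max z 0.0341
-26 -8 177 max z 0.0347
-26 44 119 max z 0.0342
26 -8 0 max z None
26 44 0 max z None
beaker changed px 0.0
dishes changed px 0.0
b1 changed px 0.0
b2 changed px 0.0
b3 changed px 0.0
fun changed px 0.0
```

I've reached the picture limit, so I'll check the pin by numbers.

```bash
python3 - <<'E'
from m import *
im,d,c=load('w21'); P=cloud(d,c)
u,v=proj(c,[.536,.0998,.05]).round().astype(int); print(u,v)
print(P[v-8:v+9:2,u-8:u+9:2,2].round(4)); print(im[v-6:v+7:3,u-6:u+7:3].tolist())
E
```

```text
252 153
[[0.0478 0.0486 0.048  0.0484 0.0473 0.0472 0.0479 0.0477 0.0356]
 [0.0478 0.0473 0.0488 0.0487 0.0474 0.0494 0.0477 0.0482 0.0485]
 [0.0483 0.048  0.0482 0.0477 0.0486 0.047  0.0484 0.0481 0.0478]
 [0.0484 0.0493 0.0486 0.0484 0.0481 0.0491 0.0481 0.0478 0.0477]
 [0.0485 0.049  0.0489 0.0473 0.049  0.0484 0.0478 0.0484 0.0486]
 [0.0484 0.0477 0.0485 0.0471 0.0482 0.0489 0.0494 0.0485 0.0492]
 [0.0487 0.0482 0.0488 0.0483 0.0472 0.0478 0.0495 0.0492 0.049 ]
 [0.0482 0.0486 0.0483 0.0483 0.0477 0.0483 0.0492 0.0477 0.0139]
 [0.0484 0.0489 0.0489 0.0479 0.0489 0.0484 0.0477 0.0494 0.0121]]
[[[57, 53, 53], [56, 53, 53], [58, 53, 53], [55, 53, 54], [57, 52, 51]], [[38, 38, 37], [45, 42, 42], [39, 37, 40], [44, 39, 40], [31, 26, 28]], [[15, 15, 16], [14, 14, 13], [18, 16, 16], [18, 18, 16], [19, 18, 19]], [[16, 14, 16], [17, 18, 15], [14, 12, 13], [18, 17, 15], [18, 20, 17]], [[13, 12, 12], [14, 15, 15], [13, 13, 12], [17, 15, 13], [21, 19, 21]]]
```

```bash
python3 -c "
from h import *
st(); print(bot.finish_job())"
```

```text
45.12 [0.5326 0.0701 0.1557] [-1.7999e+02  1.0000e-01 -4.0500e+00] [ 0.6  0.6 -0.4] 0.007
the job is handed in; nothing more can be done
None
```

I loaded both pale green tubes into the cassette, in notch pairs 2 and 1, then closed the bar and locked it, and handed the job in at 45 s. No third green tube showed in any view; the brown and yellow look-alikes were left alone.

**What I did:** I swung the bar upright and laid the tubes in. I then lowered the bar by its tab, pressed the tab home with about 16 N, and pushed the red pin in last. The pin moved at 5–6 N, and I finished the press at about 20 N.

**Last checks:**
- **Tubes:** before the bar closed, leg tops measured 0.035–0.036 m on all four legs, against 0.036 m expected. One further point, on berth 1's inner leg, read 0.098 m. I took it as a bad depth value, since the other two points on that leg were right. After locking, three legs still read about 0.0345 m in a view that reads about 1.5 mm low. The fourth leg, at y = +26, was out of that view and not rechecked.
- **Bar:** it stopped at the height expected for closed, 0.046 m at the fingertips.
- **Pin:** the rivet top is flat, with no red pin standing proud. It read 0.048 m, or about 0.050 m after the 1.5 mm correction, which is flush. My picture limit was used up, so I checked this by depth numbers and not by eye.
- **Other items:** the scene view showed no change around the bottles, beaker, dishes and funnel.
- **Disagreement:** the tray's near rim measured about 7 mm off the fitted cassette position. I relied on the notches, rests, stops and catch hole, which agreed with each other.

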